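Clamp a block in the bench press with its reversible ratchet lever

TASK

Clamp the wooden block in the bench press: swing the ratchet lever to and fro between the two side plates until the pad bears firmly on the block with its spring about half squeezed, never squeezed solid. The ratchet grips the wheel one way and slips the other, and it may have been left set for lifting: try the lever both ways, and if it winds the pad up, push the pawl's tab over to its other side before you go on. Leave the block and the things round the press where they are.

Things in the scene. Friction and masses are not known exactly. Their poses are not given: they have to be found in the camera images.
- press: Grey bench screw press, fixed. Origin: on the vertical screw axis, at worktop level; -x = its front, +y = its left as seen from the front, z up. Base plate 207 x 160 x 16 mm; two side plates 12 mm thick, open to the front, inner faces 96 mm apart, front edges 60 mm before the axis, tops at z = 175 mm. The threaded screw (it does not turn) sticks up through the lever's head to z = 234 mm at most.
- lever (a joint): Ratchet lever, swings level about the screw axis and carries the pawl. rad; 0 = pointing to the press's front (-x), + = its free end goes to the press's +y side (clockwise from above). The side plates stop it at -0.58 and +0.58; it starts near 0. At the grip it takes about 2 N while the pawl slips, 5 to 8 N while it drives the wheel; it stays where it is left. Ease it back 0.15 rad after a driving stroke to free the pawl.
- lever_grip (a point): Middle of the lever's black rubber grip, 130 mm out from the screw axis, at z = 168 mm. The grip is a round bar 22 mm thick from 100 to 167 mm out; nearer the axis the lever is a steel bar 14 mm thick. It can be pushed from either side; nothing within 90 mm below it. -x of this frame points outward along the lever.
- wheel (a joint): Ratchet wheel (14 upright radial teeth, 88 mm across, z = 147 to 159 mm) under the lever; it is the nut of the screw. rad, + = clockwise from above = pad wound down, 3.8 mm per rad. Stiff (0.4 N m): it stays where it is left and does not follow the lever while the pawl slips. After a change of direction the lever may travel up to one tooth (0.45 rad) before the pawl bites.
- pawl_tab (a point): Middle of the weighted steel tab (26 x 12 x 18 mm along, across, up) of the throw-over pawl on top of the lever, 55 mm out from the screw axis. The pawl rocks sideways on a pin along the lever at z = 182 mm; this point is 42 mm above the pin. By its weight it leans 11 to 20 mm to one side of the lever or the other (then z = 218 to 223 mm); pushed sideways past upright (under 1 N) it falls over.
- pad (a joint): Squeeze of the spring in the pad's dark cup, in m: 0 = pad hanging free or just touching, 0.012 = squeezed solid; 4 N per mm. The cup slides up over a brass collar on the screw: 12 mm of collar shows between the cup and the dark shoulder above it when free, 6 mm (up to a thin dark ring) at half squeeze, none when solid.
- pad_face (a point): Centre of the underside of the round steel pad (50 mm across), on the screw axis; it starts 4 to 8 mm above the block. With the pawl's tab leaning to one side the ratchet drives clockwise (pad down) and slips back, to the other it drives anticlockwise (pad up). The sides are unmarked and either may be set at the start: swing the lever to tell.
- block_center (a point): Centre of the wooden block, 130 x 161 x 46 mm (x, y, z), loose, lying on the press's base plate (its top at z = 62 mm) under the pad, already in its place.
- oil_bottle: Tall oil bottle, 67 mm across, 217 mm high, standing to the right of the press. Origin at its foot. Bystander.
- old_tin: Food tin, 57 mm across, 72 mm high, standing to the left of the press. Origin at its foot. Bystander.
- box_bearings: Small striped carton, 49 x 95 x 40 mm, to the left of the press. Origin at the centre of its underside. Bystander.
- spanner_17: Combination spanner, 35 x 222 x 9 mm, lying in front of the press, under the lever. Origin at the centre of its underside. Bystander.
- pliers: Pliers with red sleeves, 179 x 54 x 14 mm, lying in front of the press to the left. Origin at the centre of its underside. Bystander.
- tape_roll: Roll of black tape lying flat, 72 mm across, 19 mm high, in front of the press to the right. Origin at the centre of its underside. Bystander.
Mind the look-alikes: they are no part of the job. What is shaped like the part that bears pawl_tab but blue or green is not meant.

How it is judged:
At the end, for the whole second after the job is handed in: The pad presses on the block with its spring squeezed by more than 3 mm and less than 10.5 mm (of 12 mm); the block lies within 20 mm of where it was, with its middle within 35 mm of the screw axis; wheel and lever at rest (value of joint pad between 0.003 and 0.0105 m and horizontal distance between pad_face and block_center below 0.035 m and distance of block_center from where it was at the start of the episode below 0.02 m and velocity of joint each of wheel, lever below 0.05 rad/s and velocity of joint lever above -0.05 rad/s); the robot touches nothing.
It fails at once if the pad's spring is squeezed solid (more than 10.5 mm) (value of joint pad above 0.0105 m).
It fails at once if the block is shoved more than 20 mm out of its place (distance of block_center from where it was at the start of the episode above 0.02 m).
It fails at once if a bystander is moved more than 30 mm (distance of any of oil_bottle, old_tin, box_bearings, spanner_17, pliers, tape_roll from where it was at the start of the episode above 0.03 m).
It also fails if it takes over 69 s, if anything falls off the work surface, if the arm or the gripper's body presses on something with over 40 N, if the wrist force passes 120 N, or if a joint passes its speed limit or range.

ROBOT

A 6-joint arm with a two-finger parallel gripper is mounted at the origin on the work surface; the furniture and walls round the work are solid. World frame = base frame: x ahead of the robot, y to its left, z up, the work surface at z = 0. Lengths are in m, angles in rad, forces in N, time in s.
With the tool pointing down it reaches from about 0.35 to 0.775 m from the base axis. Payload 5.5 kg.
Tool frame: the origin (TCP) lies between the finger pads; the fingertips stand 22 mm ahead of it and the grasp point (between the pads) lies 3 mm ahead of it (env.finger_overhang is the distance from the TCP to the fingertips, in m); y points along the fingers, x is the direction in which the jaws open and shut, and the axes are right-handed (so a half turn about y gives the same grasp; the last joint's range is limited). The gripper opens to 85 mm and grips with 20 to 120 N. Pads are 22 mm wide; open, the fingers measure 114 mm over their backs; the gripper's body (76 mm by 85 mm) begins 54 mm behind the grasp point. The pads swing forward as they close: fully open they stand 13 mm farther back than shut.
Start: joints at [-1.396, 0.313, 0.046, 1.304, 0, 1.431], TCP at [0.178, -0.547, 0.253] pointing down, gripper open.
Joint ranges: [-2.76, 2.76], [-0.86, 1.69], [-1.03, 1.26], [-2.2, 2.34], [-1.47, 1.5], [-3.14, 3.14]. Speed limits (rad/s): [2.57, 2.57, 3.14, 3.14, 3.14, 3.14].

INTERFACE

Orientations are given as a unit quaternion [w, x, y, z].
In Python, from workcell import monitor, cams, job, env gives the robot as it stands.
- The arm moves only by the tool drive_tool, never from a script. Its argument "plan" is text: rows parted by semicolons, each of 7 numbers parted by spaces: the opening, from -1 (shut) to 1 (fully open), then the shift along the tool's x, y, z in mm, then the turn, a rotation vector about the tool's x, y, z in degrees. In form: gripper x y z rx ry rz; .... A call has 1 to 8 rows; each row shifts and turns the pose as measured when the row begins, along the tool's axes as they then stand; what a row does not reach is not made up. A row lasts 1/8 s, in which the tool goes at most 62.5 mm and 10.7 degrees, less where a joint would pass 70% of its speed; a pose out of reach is approached as far as the arm can. A call is refused whole if a number of a shift passes 62.5 or a number of a turn 10.7, either way. A call with a gripper value outside its range is refused whole. The fingers move at their own pace and stop on an object; "grip_force" is the grip in N (left out, the last holds). Time passes only in rows, so rows that do not move let the fingers close. It gives the time, the measured TCP pose, the force and the opening at its end, in the units of the state.
- monitor.get_state(): the state, without advancing time (a new reading comes with each control period).
- cams.read_camera(name): name is "scene" or "top"; returns (picture, depth): 480x640x3 uint8, red, green, blue; 480x640 float32, m along the optical axis (not along the pixel's ray), 0 where there is no reading.
- cams.calibration(name): a dict with "fx", "fy", "cx", "cy" (pixels), "D" ([k1, k2, p1, p2, k3] as OpenCV has them; the pictures are not rectified), "R" (3x3) and "t" (3): a world point X has camera coordinates R X + t. Camera axes: x right, y down, z forward; pixel columns grow to the right and rows downward; lengths in m; the calibration is good to about 2 mm. A picture is of the moment at which its call begins. calibration takes no time and is no camera call.
- job.hand_in(): hands the job in, once; it reports no verdict.
The state is a dict: "clock": time; "joint_pos": joint angles; "qvel": joint speeds; "tau": joint torques, N m; "tcp_pos": TCP position; "orientation": TCP orientation; "wrist_force": force on the tool from outside, world axes, zero at the start; "ft_torque": the same for the moment, N m; "finger_gap": finger opening in m.
Only numpy, scipy, OpenCV 4.12 (cv2) and the standard library are available. Lean on these libraries where they do the work, as an engineer would, in place of code of your own. Each camera call takes 0.05 s, during which the arm holds its last target.

## Working session

There is one attempt and no reset: what is moved stays moved. The work goes in short steps, Python scripts to look and compute and a tool call to move; the robot and the scene stay as the last step left them, time stands still between calls to the robot, and variables do not carry over. Pictures are saved under pics/ and viewed, and the job is handed in when it is done.

Besides the shell and the picture viewer there is one more tool, called after "Emit:" as name(argument=value, ...) on one line, values as JSON. drive_tool: Moves the arm, as the interface text tells. Its arguments: {"type":"object","properties":{"plan":{"type":"string"},"grip_force":{"type":"number"}},"required":["plan"]}

```bash
mkdir -p pics; ls; cat > h.py <<'E'
import numpy as np, cv2
from workcell import monitor, cams, job, env
def grab(tag,names=("scene","top")):
    o={}
    for n in names:
        p,d=cams.read_camera(n)
        cv2.imwrite(f"pics/{tag}_{n}.png",p[:,:,::-1]); np.save(f"pics/{tag}_{n}_d.npy",d); o[n]=(p,d)
    return o
def K(n):
    c=cams.calibration(n); return np.array([[c["fx"],0,c["cx"]],[0,c["fy"],c["cy"]],[0,0,1.]]),np.array(c["D"],float),np.array(c["R"]),np.array(c["t"])
def ray(n,u,v):
    k,D,R,t=K(n); p=cv2.undistortPoints(np.array([[[u,v]]],float),k,D)[0,0]
    return -R.T@t, R.T@np.array([p[0],p[1],1])
def onz(n,u,v,z):
    o,d=ray(n,u,v); return o+d*(z-o[2])/d[2]
def atd(n,u,v,d):
    o,r=ray(n,u,v); return o+r*d
def proj(n,X):
    k,D,R,t=K(n); return cv2.projectPoints(np.array(X,float).reshape(-1,1,3),cv2.Rodrigues(R)[0],t,k,D)[0].reshape(-1,2)
def two(a,ua,b,ub):
    o1,d1=ray(a,*ua);o2,d2=ray(b,*ub)
    s=np.linalg.lstsq(np.stack([d1,-d2],1),o2-o1,rcond=None)[0]
    p=o1+d1*s[0];q=o2+d2*s[1]; return (p+q)/2,np.linalg.norm(p-q)
E
python3 - <<'E'
from h import *
grab("a")
for n in("scene","top"):
    k,D,R,t=K(n);print(n,k[0,0],-R.T@t,R[2],D)
print(monitor.get_state(),env.finger_overhang)
E
```

```text
pics
scene 616.7915673570374 [0.07459739 0.96668125 0.78748259] [ 0.36342832 -0.772473   -0.52077377] [-0.00501747  0.          0.          0.          0.        ]
top 552.5339429539878 [0.39480268 0.01237005 1.21917528] [ 0.10667089  0.01879708 -0.99411669] [0.01900046 0.         0.         0.         0.        ]
{'clock': 0.1, 'joint_pos': array([-1.39559162e+00,  3.13934645e-01,  4.50980681e-02,  1.30359658e+00,
       -1.76238886e-06,  1.43120372e+00]), 'qvel': array([ 2.15277014e-05, -2.15293858e-03,  4.83919756e-03, -2.33958510e-03,
       -2.95558096e-04, -6.48760845e-04]), 'tau': array([ 2.77545420e-03, -4.81724167e+01,  2.99244189e+01,  1.26140282e-02,
       -1.26677937e-04, -2.03814118e-06]), 'tcp_pos': array([ 0.17795497, -0.54633287,  0.25249493]), 'orientation': array([ 0.57259519, -0.57179237,  0.41586114, -0.41502742]), 'wrist_force': array([-0.2464314 ,  0.16594374,  0.03557579]), 'ft_torque': array([-0.04331699, -0.0012597 ,  0.03294578]), 'finger_gap': 0.08541949424633678} 0.022
```

View pics/a_scene.png

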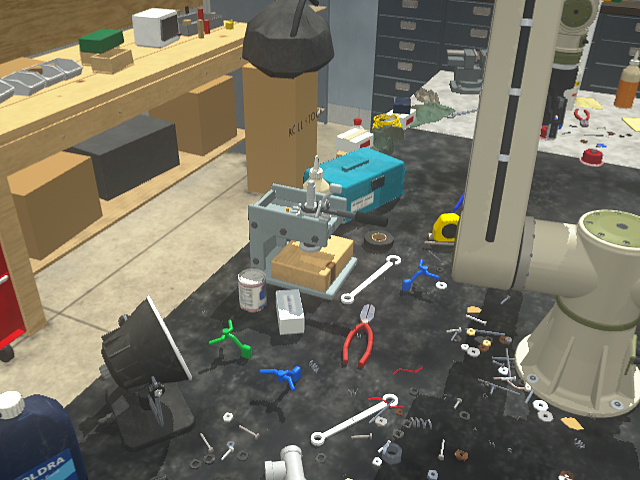

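View pics/a_top.png

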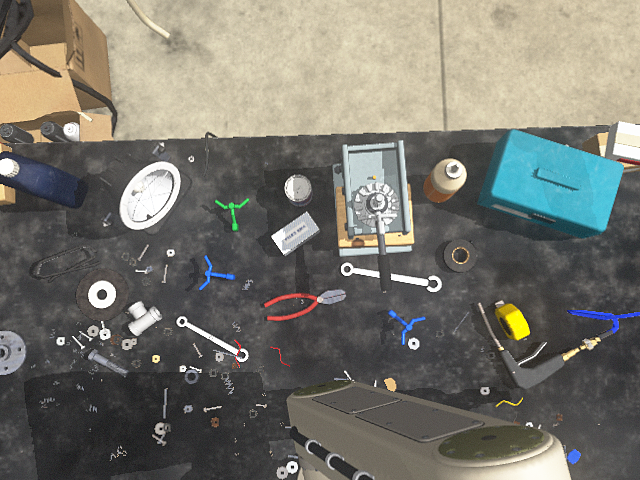

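```bash
python3 - <<'E'
from h import *
a=cv2.imread("pics/a_top.png")[130:310,320:480]; cv2.imwrite("pics/a_tc.png",cv2.resize(a,None,fx=3.3,fy=3.3,interpolation=cv2.INTER_CUBIC))
a=cv2.imread("pics/a_scene.png")[150:310,235:415]; cv2.imwrite("pics/a_sc.png",cv2.resize(a,None,fx=3.7,fy=3.7,interpolation=cv2.INTER_CUBIC))
E
```

```text
(no output)
```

View pics/a_tc.png

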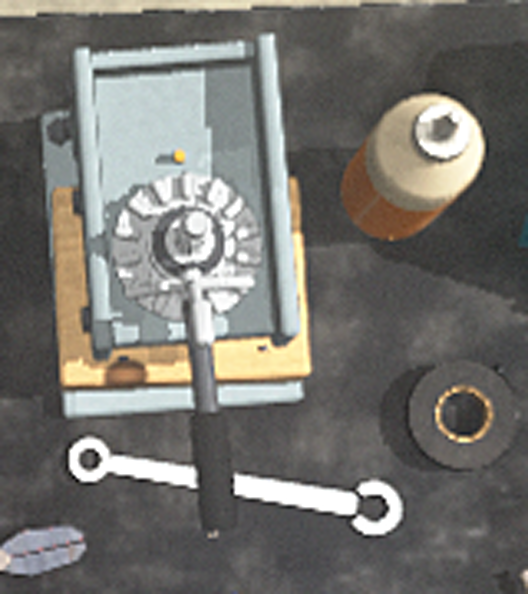

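View pics/a_sc.png

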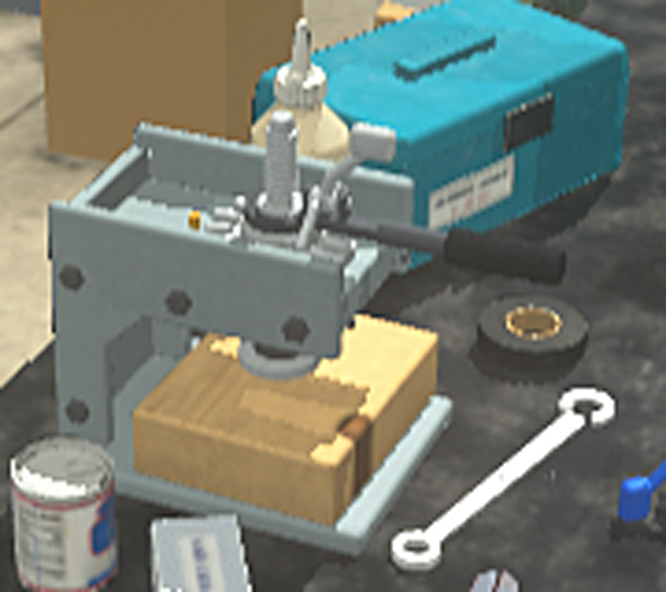

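```bash
python3 - <<'E'
from h import *
T=lambda u,v:(320+u/3.3,130+v/3.3)
S=lambda u,v:(235+u/3.7,150+v/3.7)
P={k:onz("top",*T(*uv),.175) for k,uv in dict(FL=(103,350),FR=(288,333),BL=(83,48),BR=(267,36)).items()}
for k,v in P.items(): print(k,v.round(4))
print("FL-FR",np.linalg.norm(P["FL"]-P["FR"]), "yaw left",np.arctan2(*(P["BL"]-P["FL"])[[1,0]]),np.arctan2(*(P["BR"]-P["FR"])[[1,0]]))
print("griptip",onz("top",*T(212,525),.168),"grip inner",onz("top",*T(207,413),.168))
print("screw two",two("top",T(193,219),"scene",S(285,118)))
print("tab two",two("top",T(201,316),"scene",S(372,143)))
print(onz("top",*T(201,316),.22))
d=np.load("pics/a_scene_d.npy");u,v=S(372,143);print("tab depth",atd("scene",u,v,d[int(v),int(u)]))
d2=np.load("pics/a_top_d.npy")
for q in [(201,316),(193,219),(212,470),(193,240)]:
  u,v=T(*q);print(q,atd("top",u,v,d2[int(round(v)),int(round(u))]))
s=monitor.get_state();from scipy.spatial.transform import Rotation as Ro
w,x,y,z=s["orientation"];print(Ro.from_quat([x,y,z,w]).as_matrix().round(3))
E
```

```text
FL [ 0.5135 -0.0167  0.175 ]
FR [ 0.5205 -0.1232  0.175 ]
BL [ 0.6919 -0.0102  0.175 ]
BR [ 0.6957 -0.1179  0.175 ]
FL-FR 0.10675474380817866 yaw left 0.03677030711888358 0.03063154701428392
griptip [ 0.411723   -0.07635621  0.168     ] grip inner [ 0.47610808 -0.07577084  0.168     ]
screw two (array([ 0.57780041, -0.06771255,  0.22404188]), np.float64(0.0033277569919642662))
tab two (array([ 0.52487102, -0.07040968,  0.21935077]), np.float64(0.0021098995162653))
[ 0.52578118 -0.06999255  0.22      ]
tab depth [ 0.52014101 -0.06212777  0.2239923 ]
(201, 316) [ 0.52415173 -0.06896791  0.23243035]
(193, 219) [ 0.57844014 -0.06671635  0.22907021]
(212, 470) [ 0.44267795 -0.07651648  0.17926395]
(193, 240) [ 0.5682692  -0.06701068  0.22036576]
[[ 0.31  -0.     0.951]
 [-0.951  0.002  0.31 ]
 [-0.002 -1.     0.   ]]
```

```bash
python3 - <<'E'
from h import *
ax=np.array([.577,-.068]);yaw=.05
o=-np.array([np.cos(yaw),np.sin(yaw)]);s=np.array([-np.sin(yaw),np.cos(yaw)])
st=cv2.imread("pics/a_tc.png");ss=cv2.imread("pics/a_sc.png")
for l,c in((-.015,(0,0,255)),(0,(255,0,0)),(.015,(0,255,0))):
    z=.182+(.042**2-l*l)**.5
    X=[*(ax+o*.055+s*l),z]
    t=(proj("top",X)[0]-[320,130])*3.3; q=(proj("scene",X)[0]-[235,150])*3.7
    print(l,t,q)
    cv2.circle(st,tuple(t.astype(int)),4,c,1);cv2.circle(ss,tuple(q.astype(int)),4,c,1)
cv2.imwrite("pics/a_ov.png",np.hstack([cv2.resize(st[180:420,80:320],(400,400)),cv2.resize(ss[80:320,200:440],(400,400))]))
E
```

```text
-0.015 [230.00372707 320.27184829] [384.8953622  129.45748995]
0 [203.18301932 321.70247691] [375.24405511 135.99018598]
0.015 [175.58092985 324.43010426] [365.09845772 151.74624869]
```

View pics/a_ov.png

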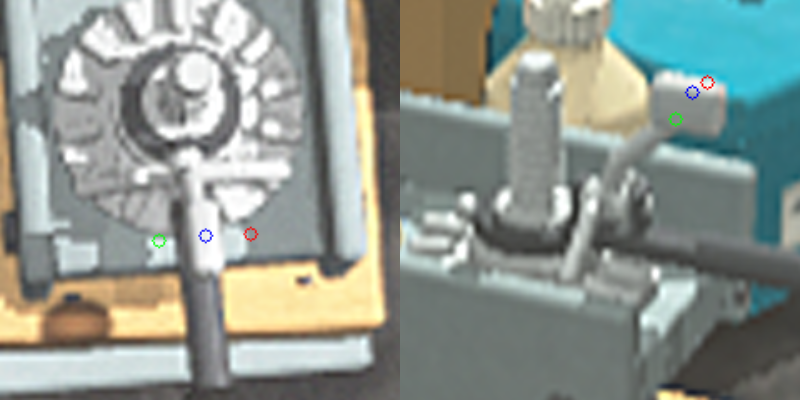

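```bash
python3 - <<'E'
from h import *
for n,(u0,u1,v0,v1) in dict(top=(355,415,185,260),scene=(300,350,178,215)).items():
    d=np.load(f"pics/a_{n}_d.npy")
    L=[]
    for v in range(v0,v1):
        for u in range(u0,u1):
            if d[v,u]>0:
                X=atd(n,u,v,d[v,u])
                if X[2]>.19 and X[0]<.56 and X[0]>.45 and abs(X[1]+.07)<.05 : L.append((u,v,*X))
    L=np.array(L);print(n,len(L))
    hi=L[L[:,4]>.205];print("hi",hi[:,2:].mean(0),hi[:,2:].min(0),hi[:,2:].max(0),len(hi), hi[:,:2].min(0),hi[:,:2].max(0))
    for b in np.arange(.19,.24,.006):
        q=L[(L[:,4]>=b)&(L[:,4]<b+.006)]
        if len(q):print(round(b,3),len(q),q[:,2:].mean(0).round(4))
d=np.load("pics/a_top_d.npy")
for v in (218,221,224,227,230):
    print(v,[ (u,*(atd("top",u,v,d[v,u])[1:]*1000).round(0)) for u in range(366,396,2)])
E
```

```text
Traceback (most recent call last):
  File "h.py", line 17, in atd
    o,r=ray(n,u,v); return o+r*d
        ~~~^^^^^^^
  File "h.py", line 12, in ray
    k,D,R,t=K(n); p=cv2.undistortPoints(np.array([[[u,v]]],float),k,D)[0,0]
            ~^^^
  File "h.py", line 10, in K
    c=cams.calibration(n); return np.array([[c["fx"],0,c["cx"]],[0,c["fy"],c["cy"]],[0,0,1.]]),np.array(c["D"],float),np.array(c["R"]),np.array(c["t"])
ValueError: time passes only in moves, steps and waits
```

```bash
sed -i 's/^def K(n):/import functools\n@functools.lru_cache(None)\ndef K(n):/' h.py; cat > cloud.py <<'E'
from h import *
import sys
tag=sys.argv[1]
for n,(u0,u1,v0,v1) in dict(top=(345,425,185,260),scene=(300,350,170,215)).items():
    d=np.load(f"pics/{tag}_{n}_d.npy")
    L=[]
    for v in range(v0,v1):
        for u in range(u0,u1):
            if d[v,u]>0:
                X=atd(n,u,v,d[v,u])
                if X[2]>.19 and X[0]<.556 and X[0]>.45 and abs(X[1]+.07)<.06 : L.append((u,v,*X))
    L=np.array(L);print(n,len(L))
    hi=L[L[:,4]>.205];print("hi",hi[:,2:].mean(0),hi[:,2:].min(0),hi[:,2:].max(0),len(hi), hi[:,:2].min(0),hi[:,:2].max(0))
    for b in np.arange(.19,.24,.006):
        q=L[(L[:,4]>=b)&(L[:,4]<b+.006)]
        if len(q):print(round(b,3),len(q),q[:,2:].mean(0).round(4))
E
python3 cloud.py a; python3 - <<'E'
from h import *
d=np.load("pics/a_top_d.npy")
for v in (214,218,221,224,227,230):
    print(v,[ (u,*(atd("top",u,v,d[v,u])[1:]*1000).round(0).astype(int).tolist()) for u in range(366,396,2)])
E
```

```text
top 136
hi [ 0.52288447 -0.06792609  0.2286394 ] [ 0.50821531 -0.07472028  0.20569664] [ 0.54417469 -0.06226051  0.23744745] 115 [377. 217.] [384. 235.]
0.19 11 [ 0.5502 -0.065   0.192 ]
0.196 6 [ 0.5469 -0.0666  0.1994]
0.202 12 [ 0.5428 -0.0665  0.2053]
0.208 8 [ 0.5373 -0.0665  0.2107]
0.214 1 [ 0.522  -0.0629  0.2186]
0.22 7 [ 0.5133 -0.0661  0.2232]
0.226 28 [ 0.5198 -0.069   0.2302]
0.232 63 [ 0.5211 -0.0682  0.2338]
scene 161
hi [ 0.52398912 -0.0637958   0.22256714] [ 0.50796843 -0.07500414  0.20581516] [ 0.54143301 -0.05756175  0.23447495] 132 [326. 183.] [341. 195.]
0.19 11 [ 0.5474 -0.0644  0.1925]
0.196 13 [ 0.5442 -0.0635  0.1997]
0.202 13 [ 0.5391 -0.0639  0.2055]
0.208 14 [ 0.5326 -0.0644  0.2114]
0.214 20 [ 0.5229 -0.0632  0.2175]
0.22 38 [ 0.5216 -0.0628  0.2229]
0.226 47 [ 0.5215 -0.0646  0.2293]
0.232 5 [ 0.5252 -0.0642  0.2333]
214 [(366, -47, 152), (368, -51, 152), (370, -55, 161), (372, -58, 163), (374, -61, 184), (376, -64, 190), (378, -68, 188), (380, -72, 189), (382, -76, 184), (384, -79, 189), (386, -83, 189), (388, -87, 184), (390, -91, 184), (392, -95, 178)
[... 623 characters left out ...]
, 154), (376, -65, 171), (378, -64, 232), (380, -67, 234), (382, -71, 234), (384, -82, 153), (386, -85, 157), (388, -90, 143), (390, -94, 148), (392, -98, 148), (394, -102, 147)]
227 [(366, -47, 143), (368, -51, 142), (370, -55, 146), (372, -59, 147), (374, -63, 145), (376, -65, 170), (378, -64, 232), (380, -67, 234), (382, -71, 234), (384, -75, 231), (386, -86, 144), (388, -90, 147), (390, -94, 143), (392, -98, 143), (394, -101, 147)]
230 [(366, -47, 147), (368, -51, 148), (370, -55, 145), (372, -59, 144), (374, -63, 142), (376, -65, 166), (378, -63, 235), (380, -67, 237), (382, -70, 234), (384, -74, 230), (386, -86, 147), (388, -89, 150), (390, -93, 147), (392, -98, 144), (394, -101, 145)]
```

```bash
python3 - <<'E'
from h import *
grab("b"); print(monitor.get_state()["clock"])
a=cv2.imread("pics/b_top.png")[180:290,340:420]; b=cv2.imread("pics/b_scene.png")[170:250,290:350]
cv2.imwrite("pics/b_c.png",np.hstack([cv2.resize(a,(400,550),interpolation=cv2.INTER_CUBIC),cv2.resize(b,(400,533),interpolation=cv2.INTER_CUBIC)[:533].copy() if 0 else cv2.copyMakeBorder(cv2.resize(b,(400,533),interpolation=cv2.INTER_CUBIC),0,17,0,0,0)]))
E
python3 cloud.py b
```

```text
0.2
top 144
hi [ 0.52290999 -0.06818872  0.22857286] [ 0.50798904 -0.07499097  0.20516062] [ 0.54410142 -0.06231885  0.23694254] 117 [377. 217.] [384. 235.]
0.19 15 [ 0.5498 -0.0635  0.1913]
0.196 7 [ 0.547  -0.0664  0.1992]
0.202 13 [ 0.5425 -0.0675  0.2056]
0.208 8 [ 0.5383 -0.066   0.2109]
0.214 3 [ 0.529  -0.0638  0.2169]
0.22 4 [ 0.5095 -0.068   0.2227]
0.226 37 [ 0.5191 -0.0678  0.23  ]
0.232 57 [ 0.5214 -0.069   0.2342]
scene 158
hi [ 0.5241475  -0.06428873  0.22229302] [ 0.50951654 -0.07299927  0.20550607] [ 0.54106498 -0.05896831  0.23291581] 130 [326. 183.] [341. 195.]
0.19 10 [ 0.5482 -0.065   0.1927]
0.196 11 [ 0.5439 -0.0633  0.1989]
0.202 14 [ 0.5399 -0.0635  0.205 ]
0.208 12 [ 0.5332 -0.0636  0.2111]
0.214 25 [ 0.5241 -0.0641  0.2169]
0.22 38 [ 0.5215 -0.0633  0.2231]
0.226 44 [ 0.5219 -0.0654  0.2293]
0.232 4 [ 0.5218 -0.0662  0.2323]
```

View pics/b_c.png

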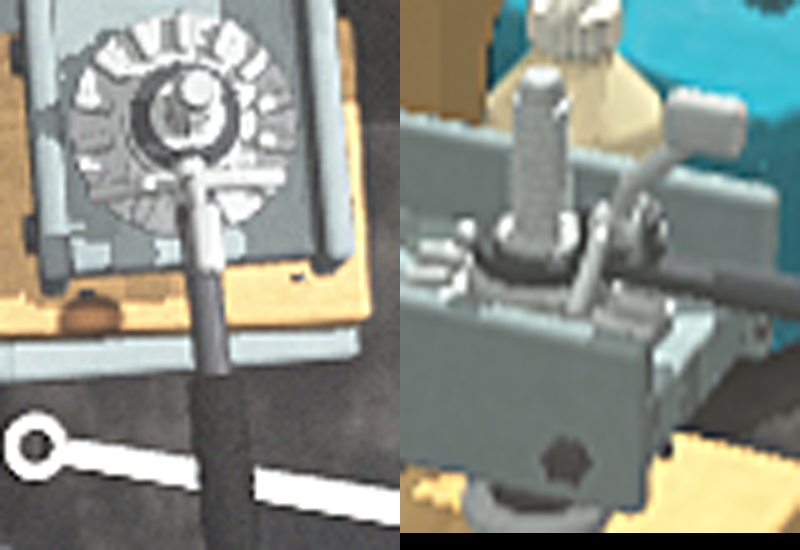

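```bash
cat > go.py <<'E'
import sys,numpy as np
from workcell import monitor
from scipy.spatial.transform import Rotation as Ro
s=monitor.get_state();w,x,y,z=s["orientation"];R=Ro.from_quat([x,y,z,w]).as_matrix()
print("t",round(s["clock"],2),"tcp",s["tcp_pos"].round(4),"F",s["wrist_force"].round(1),"gap",round(s["finger_gap"],4),"xang",np.degrees(np.arctan2(R[1,0],R[0,0])).round(1),"yz",R[:,1].round(2))
p=s["tcp_pos"]-[.577,-.068,0];c,sn=np.cos(.035),np.sin(.035)
print("press frame",np.round([c*p[0]+sn*p[1],-sn*p[0]+c*p[1],p[2]],4))
if len(sys.argv)>3:
    t=np.array([float(a) for a in sys.argv[1:4]])  # press frame target
    W=np.array([.577+c*t[0]-sn*t[1],-.068+sn*t[0]+c*t[1],t[2]])
    print("world",W.round(3),"tool shift mm",(R.T@(W-s["tcp_pos"])*1000).round(1))
E
```

Emit:
drive_tool(plan="0.3 -40 -3 43 0 0 0;0.3 -40 0 43 0 0 0;0.3 -40 0 43 0 0 0;0.3 -40 0 43 0 0 0;0.3 -40 0 43 0 0 0;0.3 -40 0 43 0 0 0")

```text
clock: 0.95
tcp_pos: [0.3521, -0.2338, 0.2541]
orientation: [0.571, -0.57, 0.418, -0.418]
wrist_force: [1.3, -1.2, 0.3]
finger_gap: 0.0554
```

```bash
python3 go.py -0.14 0 0.253
```

```text
t 0.95 tcp [ 0.3521 -0.2338  0.2541] F [ 1.3 -1.2  0.3] gap 0.0554 xang -72.5 yz [ 0.  0. -1.]
press frame [-0.2306 -0.1578  0.2541]
world [ 0.437 -0.073  0.253] tool shift mm [-127.9    1.4  129.5]
```

Emit:
drive_tool(plan="0.3 -40 -3 40 0 0 0;0.3 -40 0 40 0 0 0;0.3 -40 0 40 0 0 0;0.3 0 0 0 0 8 0;0.3 0 0 0 0 8 0;0.3 0 0 0 0 0 0")

```text
clock: 1.7
tcp_pos: [0.4334, -0.0724, 0.2575]
orientation: [0.508, -0.507, 0.492, -0.493]
wrist_force: [0.6, -0.4, 1.1]
finger_gap: 0.0556
```

```bash
python3 go.py -0.14 -0.001 0.172
```

```text
t 1.7 tcp [ 0.4334 -0.0724  0.2575] F [ 0.6 -0.4  1.1] gap 0.0556 xang -88.3 yz [ 0.  0. -1.]
press frame [-0.1437  0.0006  0.2575]
world [ 0.437 -0.074  0.172] tool shift mm [ 1.7 85.5  3.5]
```

Emit:
drive_tool(plan="0.3 2 40 3 0 0 0;0.3 0 25 0 0 0 0;0.3 0 18 0 0 0 0;0.3 0 2 0 0 0 0")

```text
clock: 2.2
tcp_pos: [0.4369, -0.0756, 0.1708]
orientation: [0.511, -0.508, 0.489, -0.491]
wrist_force: [0.0, 0.4, -0.4]
finger_gap: 0.0554
```

```bash
python3 go.py -0.14 0 0.172; python3 -c "
from h import *
grab('c')
a=cv2.imread('pics/c_top.png')[170:300,330:430]; b=cv2.imread('pics/c_scene.png')[150:290,270:410]
cv2.imwrite('pics/c_c.png',np.hstack([cv2.resize(a,(400,520)),cv2.resize(b,(400,400))if 0 else cv2.copyMakeBorder(cv2.resize(b,(400,400)),0,120,0,0,0)]))"
```

```text
t 2.2 tcp [ 0.4369 -0.0756  0.1708] F [ 0.   0.4 -0.4] gap 0.0554 xang -87.8 yz [ 0.  0. -1.]
press frame [-0.1402 -0.0027  0.1708]
world [ 0.437 -0.073  0.172] tool shift mm [-2.7 -1.2  0.2]
```

View pics/c_c.png

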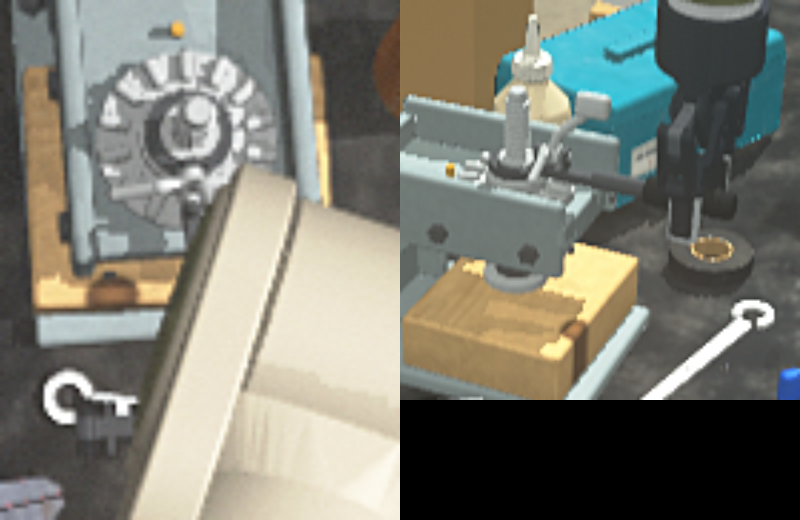

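Emit:
drive_tool(plan="0.3 -12 0 3 0 0 0;0.3 -12 0 2 0 0 0;0.3 -12 0 0 0 0 0;0.3 -12 0 0 0 0 0")

```text
clock: 2.8
tcp_pos: [0.4427, -0.0262, 0.1743]
orientation: [0.511, -0.508, 0.487, -0.494]
wrist_force: [1.1, -1.2, 0.2]
finger_gap: 0.0555
```

```bash
cat > look.py <<'E'
import sys;from h import *
t=sys.argv[1];grab(t)
a=cv2.imread(f'pics/{t}_top.png')[170:300,330:430]; b=cv2.imread(f'pics/{t}_scene.png')[170:260,280:370]
cv2.imwrite(f'pics/{t}_c.png',np.hstack([cv2.resize(a,(400,520),interpolation=cv2.INTER_CUBIC),cv2.copyMakeBorder(cv2.resize(b,(400,400),interpolation=cv2.INTER_CUBIC),0,120,0,0,0)]))
E
python3 go.py -0.14 0 0.172;python3 look.py d
```

```text
t 2.8 tcp [ 0.4427 -0.0262  0.1743] F [ 1.1 -1.2  0.2] gap 0.0555 xang -87.8 yz [ 0.01 -0.   -1.  ]
press frame [-0.1327  0.0464  0.1743]
world [ 0.437 -0.073  0.172] tool shift mm [46.4  2.4 -7.4]
```

View pics/d_c.png

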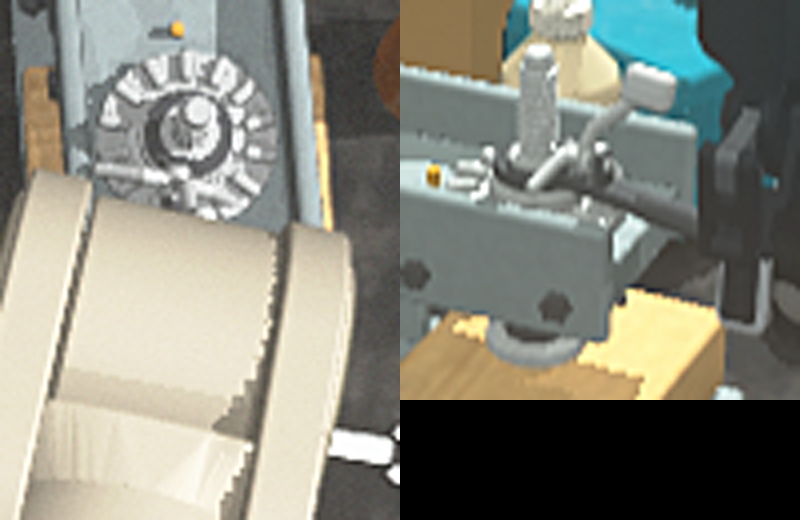

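Emit:
drive_tool(plan="0.3 -10 0 3 0 0 0;0.3 -10 0 3 0 0 0")

```text
clock: 3.15
tcp_pos: [0.4468, -0.0043, 0.1742]
orientation: [0.511, -0.508, 0.488, -0.493]
wrist_force: [-1.4, -2.1, -0.7]
finger_gap: 0.0552
```

```bash
python3 go.py -0.14 0 0.172;python3 look.py e
```

```text
t 3.15 tcp [ 0.4468 -0.0043  0.1742] F [-1.4 -2.1 -0.7] gap 0.0552 xang -87.8 yz [ 0.01 -0.   -1.  ]
press frame [-0.1279  0.0682  0.1742]
world [ 0.437 -0.073  0.172] tool shift mm [ 68.1   2.3 -12.3]
```

View pics/e_c.png

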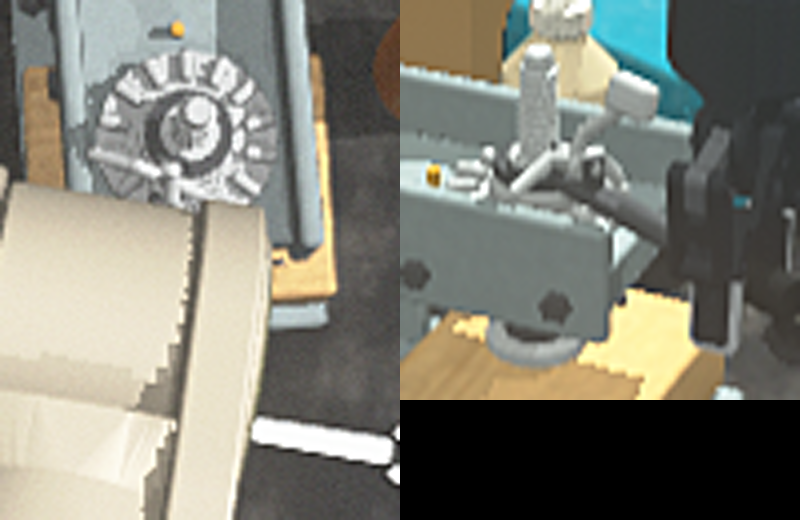

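Emit:
drive_tool(plan="0.3 10 0 0 0 0 0;0.3 0 -50 0 0 0 0;0.3 0 -50 0 0 0 0;-1 0 0 -40 0 0 0;-1 0 0 -40 0 0 0;-1 60 0 0 0 0 0;-1 60 0 0 0 0 0")

```text
clock: 4.12
tcp_pos: [0.3721, -0.1398, 0.2782]
orientation: [0.515, -0.508, 0.484, -0.492]
wrist_force: [1.0, 0.6, 0.4]
finger_gap: 0.0002
```

```bash
python3 go.py -0.14 0 0.172;python3 look.py f; python3 cloud.py f
```

```text
t 4.12 tcp [ 0.3721 -0.1398  0.2782] F [1.  0.6 0.4] gap 0.0002 xang -87.2 yz [ 0.02 -0.   -1.  ]
press frame [-0.2073 -0.0646  0.2782]
world [ 0.437 -0.073  0.172] tool shift mm [-63.9 107.1  66.5]
top 155
hi [ 0.5244403  -0.05392803  0.22711578] [ 0.50960823 -0.06246327  0.20525758] [ 0.5462954  -0.04427278  0.23658686] 126 [367. 216.] [377. 234.]
0.19 19 [ 0.5516 -0.0487  0.1926]
0.196 7 [ 0.5501 -0.0545  0.2001]
0.202 10 [ 0.5448 -0.0564  0.2053]
0.208 10 [ 0.5398 -0.0552  0.2108]
0.214 3 [ 0.5298 -0.0498  0.2184]
0.22 11 [ 0.518  -0.0494  0.2234]
0.226 59 [ 0.5219 -0.0541  0.2296]
0.232 36 [ 0.5221 -0.0544  0.2335]
scene 147
hi [ 0.52480918 -0.04953054  0.22150754] [ 0.51035089 -0.05815305  0.20595028] [ 0.54199782 -0.04116939  0.23338088] 118 [323. 186.] [337. 197.]
0.19 10 [ 0.55   -0.0523  0.1931]
0.196 14 [ 0.5458 -0.054   0.1988]
0.202 14 [ 0.5392 -0.0516  0.2061]
0.208 7 [ 0.5342 -0.0505  0.2112]
0.214 28 [ 0.5236 -0.0483  0.2169]
0.22 39 [ 0.5231 -0.0486  0.2231]
0.226 34 [ 0.5229 -0.0509  0.2291]
0.232 1 [ 0.5149 -0.0471  0.2334]
```

View pics/f_c.png

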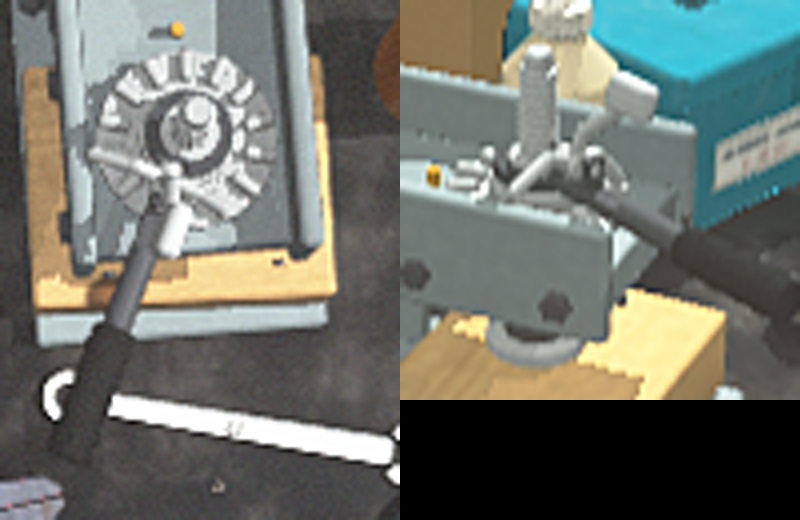

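```bash
python3 - <<'E'
from h import *
T=lambda u,v:(320+u/3.3,130+v/3.3); C=lambda u,v:(330+u/4,170+v/4)
# edges of lever per row by colour: dark-vs-bg hard; use depth slab
res={}
for tag in("a","f"):
    d=np.load(f"pics/{tag}_top_d.npy");L=[]
    for v in range(235,300):
        for u in range(335,400):
            if d[v,u]>0:
                X=atd("top",u,v,d[v,u])
                if .160<X[2]<.195 and X[0]<.51: L.append(X)
    L=np.array(L);c=L.mean(0);q=L[:,:2]-c[:2];dv=np.linalg.svd(q,full_matrices=False)[2][0];dv*=-np.sign(dv[0])
    res[tag]=(c,dv);print(tag,len(L),c,dv,"ang world",np.arctan2(-dv[1],-dv[0]), L.min(0),L.max(0))
A=np.stack([res["a"][1],-res["f"][1]],1);s=np.linalg.solve(A,(res["f"][0]-res["a"][0])[:2]);print("axis",res["a"][0][:2]+s[0]*res["a"][1])
for tag,tab in(("a",(.5225,-.0685)),("f",(.5225,-.0541))):
    c,dv=res[tag];q=np.array(tab)-c[:2];print(tag,"lateral (+=+y side)",-(dv[0]*q[1]-dv[1]*q[0]))
print("dark ring centres at z .176",onz("top",*C(188,133),.176),onz("top",*T(188,240),.176))
E
```

```text
a 529 [ 0.45482356 -0.07576153  0.17643274] [-0.99743391 -0.07159324] ang world 0.07165454463000481 [ 0.40979894 -0.08941705  0.16530262] [ 0.50993059 -0.06461543  0.18472728]
f 510 [ 0.46179713 -0.02073069  0.17619052] [-0.92391742  0.38259196] ang world -0.3926000763918248 [ 0.41909758 -0.04671245  0.16670728] [0.50981222 0.00316066 0.18479514]
axis [ 0.57402824 -0.06720532]
a lateral (+=+y side) 0.0023977194553831136
f lateral (+=+y side) -0.00760605555317111
dark ring centres at z .176 [ 0.5750441  -0.06767581  0.176     ] [ 0.57605558 -0.06765221  0.176     ]
```

```bash
python3 - <<'E'
from h import *
ax=np.array([.575,-.0675]);out=[]
for tag,th in(("a",.0717),("f",-.3926)):
    o=-np.array([np.cos(th),np.sin(th)]);s=np.array([-np.sin(th),np.cos(th)])
    for n,(v0,v1,u0,u1) in dict(top=(190,260,345,415),scene=(175,225,305,355)).items():
        im=cv2.imread(f"pics/{tag}_{n}.png")[v0:v1,u0:u1];k=400/(u1-u0);im=cv2.resize(im,(400,400 ),interpolation=cv2.INTER_CUBIC)
        im=im[:300] if n=="top" else im[:300]
        for l,c in((-.02,(0,0,255)),(-.011,(0,0,255)),(0,(255,0,0)),(.011,(0,255,0)),(.02,(0,255,0))):
            z=.182+(.042**2-l*l)**.5
            q=(proj(n,[*(ax+o*.055+s*l),z])[0]-[u0,v0])*k
            cv2.circle(im,tuple(q.astype(int)),4,c,1)
        out.append(im)
cv2.imwrite("pics/ov2.png",np.vstack([np.hstack(out[:2]),np.hstack(out[2:])]))
E
```

```text
(no output)
```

View pics/ov2.png

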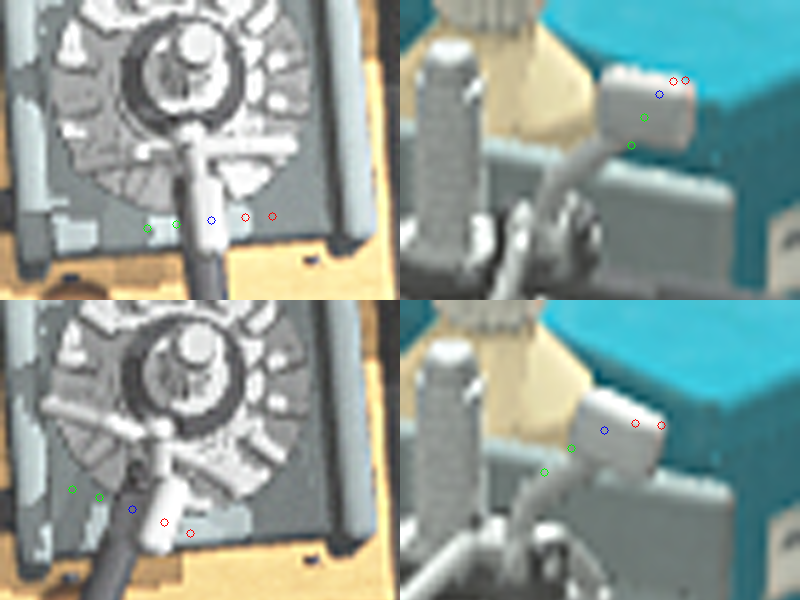

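Emit:
drive_tool(plan="-1 -9 -2 48 0 0 0;-1 -9 0 48 0 0 0;-1 -9 0 45 0 0 0;-1 0 0 0 0 0 0")

```text
clock: 4.72
tcp_pos: [0.5157, -0.1136, 0.2812]
orientation: [0.511, -0.504, 0.488, -0.497]
wrist_force: [-1.1, -0.5, -0.1]
finger_gap: 0.0
```

```bash
sed -i 's/\[.577,-.068,0\]/[.575,-.0675,0]/; s/.577+c/.575+c/; s/-.068+sn/-.0675+sn/' go.py; python3 go.py -0.061 -0.035 0.228
```

```text
t 4.72 tcp [ 0.5157 -0.1136  0.2812] F [-1.1 -0.5 -0.1] gap 0.0 xang -88.3 yz [ 0.02 -0.   -1.  ]
press frame [-0.0609 -0.044   0.2812]
world [ 0.515 -0.105  0.228] tool shift mm [-9.1 53.2 -0.9]
```

Emit:
drive_tool(plan="-1 0 30 0 0 0 0;-1 0 24 0 0 0 0;-1 0 0 0 0 0 0;-1 -10 0 0 0 0 0;-1 -10 0 0 0 0 0")

```text
clock: 5.35
tcp_pos: [0.514, -0.093, 0.2281]
orientation: [0.511, -0.503, 0.489, -0.497]
wrist_force: [0.1, 0.6, -0.0]
finger_gap: -0.0003
```

```bash
python3 go.py -0.061 -0.0 0.228; python3 look.py g
```

```text
t 5.35 tcp [ 0.514  -0.093   0.2281] F [ 0.1  0.6 -0. ] gap -0.0003 xang -88.4 yz [ 0.02 -0.   -1.  ]
press frame [-0.0619 -0.0233  0.2281]
world [ 0.514 -0.07   0.228] tool shift mm [-23.3   0.    0.7]
```

View pics/g_c.png

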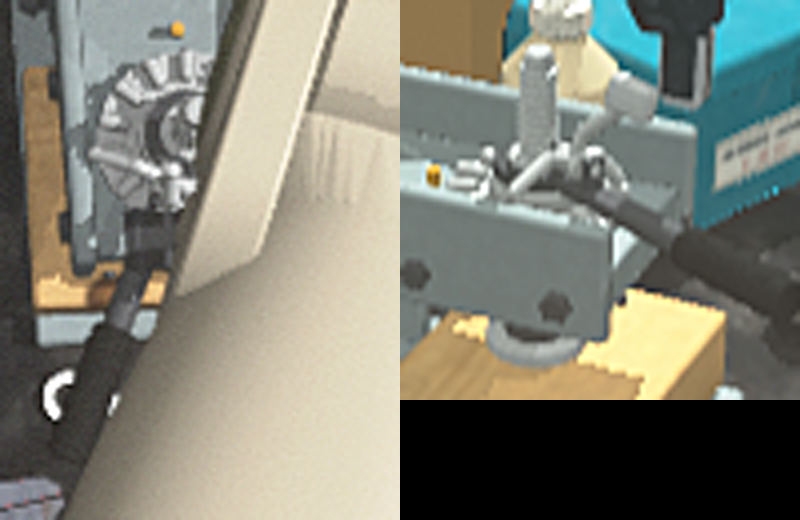

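Emit:
drive_tool(plan="-1 -8 0 0 0 0 0;-1 -8 0 0 0 0 0;-1 -8 0 0 0 0 0;-1 -6 0 0 0 0 0;-1 0 0 0 0 0 0")

```text
clock: 6.08
tcp_pos: [0.5137, -0.0605, 0.2293]
orientation: [0.511, -0.504, 0.487, -0.498]
wrist_force: [0.4, -1.0, -0.2]
finger_gap: 0.0002
```

```bash
python3 go.py -0.061 -0.0 0.228; python3 look.py h
```

```text
t 6.08 tcp [ 0.5137 -0.0605  0.2293] F [ 0.4 -1.  -0.2] gap 0.0002 xang -88.2 yz [ 0.02 -0.   -1.  ]
press frame [-0.061   0.0092  0.2293]
world [ 0.514 -0.07   0.228] tool shift mm [9.2 1.3 0. ]
```

View pics/h_c.png

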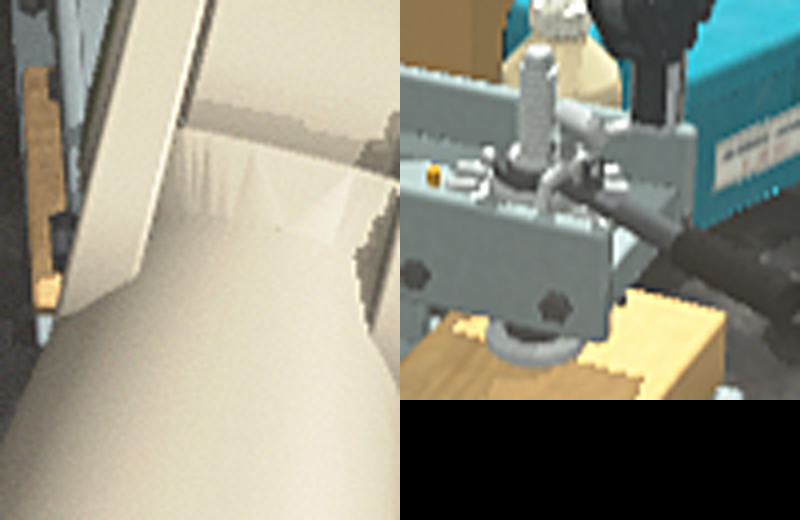

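Emit:
drive_tool(plan="-1 20 0 0 0 0 0;-1 20 -10 0 0 0 0;-1 0 -45 0 0 0 0;0.3 0 0 -50 0 0 0;0.3 0 0 -35 0 0 0;0.3 -50 0 0 0 0 0;0.3 -50 0 0 0 0 0")

```text
clock: 7.05
tcp_pos: [0.4266, -0.0148, 0.284]
orientation: [0.507, -0.5, 0.489, -0.503]
wrist_force: [1.2, 0.6, 0.4]
finger_gap: 0.0557
```

```bash
python3 go.py -0.130 0.059 0.172
```

```text
t 7.05 tcp [ 0.4266 -0.0148  0.284 ] F [1.2 0.6 0.4] gap 0.0557 xang -89.2 yz [ 0.02 -0.01 -1.  ]
press frame [-0.1464  0.0579  0.284 ]
world [ 0.443 -0.013  0.172] tool shift mm [ -2.3 112.3  14.1]
```

Emit:
drive_tool(plan="0.3 -2 40 14 0 0 0;0.3 0 40 0 0 0 0;0.3 0 30 0 0 0 0;0.3 0 2 0 0 0 0")

```text
clock: 7.55
tcp_pos: [0.445, -0.0147, 0.1713]
orientation: [0.508, -0.5, 0.487, -0.505]
wrist_force: [-0.5, -0.1, 0.5]
finger_gap: 0.0556
```

```bash
python3 go.py -0.135 0 0.172; python3 look.py i
```

```text
t 7.55 tcp [ 0.445  -0.0147  0.1713] F [-0.5 -0.1  0.5] gap 0.0556 xang -89.1 yz [ 0.03 -0.01 -1.  ]
press frame [-0.1281  0.0573  0.1713]
world [ 0.44  -0.072  0.172] tool shift mm [57.5 -0.3 -5.9]
```

View pics/i_c.png

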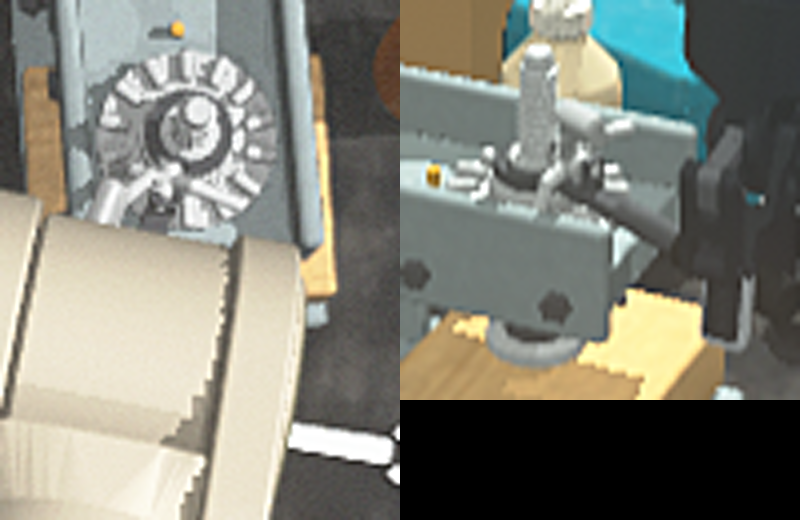

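Emit:
drive_tool(plan="0.3 15 0 -2 0 0 0;0.3 15 0 0 0 0 0;0.3 15 0 0 0 0 0;0.3 15 0 0 0 0 0;0.3 15 0 0 0 0 0;0.3 15 0 0 0 0 0;0.3 13 0 0 0 0 0")

```text
clock: 8.52
tcp_pos: [0.4474, -0.1252, 0.1777]
orientation: [0.51, -0.498, 0.485, -0.507]
wrist_force: [1.4, 3.0, -0.8]
finger_gap: 0.056
```

```bash
python3 go.py -0.125 -0.060 0.172; python3 look.py j
```

```text
t 8.53 tcp [ 0.4474 -0.1252  0.1777] F [ 1.4  3.  -0.8] gap 0.056 xang -89.1 yz [ 0.03 -0.01 -1.  ]
press frame [-0.1295 -0.0532  0.1777]
world [ 0.452 -0.132  0.172] tool shift mm [6.6 6.  4.4]
```

View pics/j_c.png

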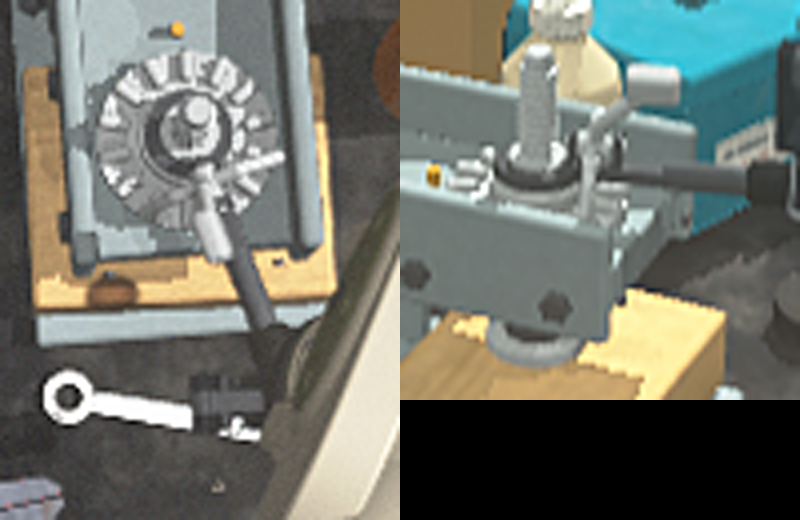

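Emit:
drive_tool(plan="0.3 4 3 0 0 0 0;0.3 -15 3 0 0 0 0;0.3 -15 0 0 0 0 0;0.3 -15 0 0 0 0 0;0.3 -15 0 0 0 0 0;0.3 -15 0 0 0 0 0;0.3 -15 0 0 0 0 0;0.3 -15 0 0 0 0 0")

```text
clock: 9.62
tcp_pos: [0.4458, -0.0203, 0.1708]
orientation: [-0.507, 0.5, -0.483, 0.51]
wrist_force: [2.1, -5.8, -0.8]
finger_gap: 0.0555
```

```bash
python3 go.py -0.13 0.068 0.172; python3 look.py k
```

```text
t 9.62 tcp [ 0.4458 -0.0203  0.1708] F [ 2.1 -5.8 -0.8] gap 0.0555 xang -89.2 yz [ 0.03 -0.02 -1.  ]
press frame [-0.1274  0.0517  0.1708]
world [ 0.443 -0.004  0.172] tool shift mm [-16.2  -1.6  -2.9]
```

View pics/k_c.png

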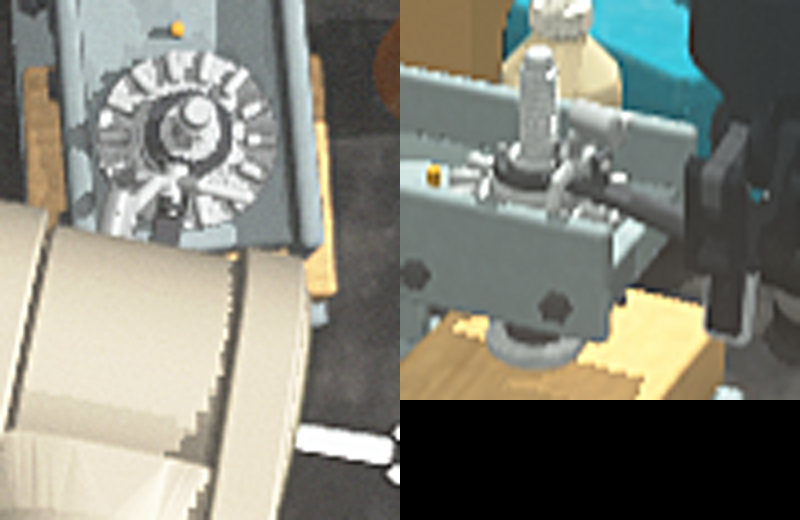

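```bash
cat > ph.py <<'E'
import sys;from h import *
def phase(tag):
    im=cv2.cvtColor(cv2.imread(f"pics/{tag}_top.png"),cv2.COLOR_BGR2GRAY).astype(np.float32)
    a=np.radians(np.arange(-80,95,.5)) # world angle, rear half
    out=0;A=[]
    for r in (.034,.037,.040):
        X=np.stack([.575+r*np.cos(a),-.0675+r*np.sin(a),np.full_like(a,.159)],1)
        p=proj("top",X).astype(np.float32)
        A.append(cv2.remap(im,p[:,:1],p[:,1:],cv2.INTER_LINEAR)[:,0])
    f=np.mean(A,0); f=f-cv2.GaussianBlur(f[:,None],(1,121),25)[:,0]
    w=np.hanning(len(a)); c=(f*w*np.exp(-14j*a)).sum()
    return np.angle(c)/-14, abs(c)/w.sum()   # f~cos(14(a-a0)) -> a0 (ccw +)
if __name__=="__main__":
    for t in sys.argv[1:]:
        p,m=phase(t);print(t,"cw phase",round(-p,4),"mod .4488 amp",round(float(m),1))
E
python3 ph.py a b c d e f i j k
```

```text
a cw phase 0.1241 mod .4488 amp 22.4
b cw phase 0.1237 mod .4488 amp 22.5
c cw phase 0.1225 mod .4488 amp 23.2
d cw phase 0.1206 mod .4488 amp 23.3
e cw phase 0.1213 mod .4488 amp 23.2
f cw phase 0.1218 mod .4488 amp 22.5
i cw phase 0.121 mod .4488 amp 23.3
j cw phase 0.121 mod .4488 amp 22.6
k cw phase -0.0692 mod .4488 amp 21.9
```

Emit:
drive_tool(plan="0.3 -12 0 -1 0 0 0;0.3 -6 0 0 0 0 0")

```text
clock: 9.98
tcp_pos: [0.4457, -0.0019, 0.1711]
orientation: [-0.508, 0.5, -0.482, 0.51]
wrist_force: [0.7, -6.1, -2.0]
finger_gap: 0.0558
```

```bash
python3 go.py -0.13 0.068 0.172; python3 look.py l; python3 ph.py k l
```

```text
t 9.97 tcp [ 0.4457 -0.0019  0.1711] F [ 0.7 -6.1 -2. ] gap 0.0558 xang -89.1 yz [ 0.04 -0.02 -1.  ]
press frame [-0.1269  0.0701  0.1711]
world [ 0.443 -0.004  0.172] tool shift mm [ 2.2 -1.  -3. ]
k cw phase -0.0692 mod .4488 amp 21.9
l cw phase 0.0581 mod .4488 amp 24.4
```

```bash
cat > tr.py <<'E'
import sys;from h import *
def g(t): return cv2.cvtColor(cv2.imread(f"pics/{t}_scene.png"),cv2.COLOR_BGR2GRAY)
def shift(a,b,box):
    u0,v0,u1,v1=box;k=8
    T=cv2.resize(g(a)[v0:v1,u0:u1],None,fx=k,fy=k,interpolation=cv2.INTER_CUBIC)
    S=cv2.resize(g(b)[v0-5:v1+9,u0-2:u1+2],None,fx=k,fy=k,interpolation=cv2.INTER_CUBIC)
    m=cv2.matchTemplate(S,T,cv2.TM_CCOEFF_NORMED);_,mx,_,l=cv2.minMaxLoc(m)
    return (l[0]-2*k)/k,(l[1]-5*k)/k,round(mx,3)
ref=sys.argv[1]
for t in sys.argv[2:]:
    print(t,"screwtop",shift(ref,t,(304,177,319,190)),"pad",shift(ref,t,(298,246,325,256)))
k,D,R,tt=K("scene")
p=proj("scene",[[.575,-.0675,.22],[.575,-.0675,.21],[.575,-.0675,.075],[.575,-.0675,.065]]);print("px/10mm",p[1]-p[0],p[3]-p[2],p[0],p[3])
E
python3 tr.py f a e j k l
python3 - <<'E'
import cv2
o=[cv2.resize(cv2.imread(f"pics/{t}_scene.png")[235:262,290:335],(390,234),interpolation=cv2.INTER_CUBIC) for t in "fl"]
import numpy as np
cv2.imwrite("pics/pad.png",np.hstack(o))
E
```

```text
a screwtop (0.0, 0.0, 0.99) pad (0.0, 0.0, 0.96)
e screwtop (0.0, 0.0, 0.982) pad (0.0, 0.0, 0.997)
j screwtop (0.0, 0.0, 0.997) pad (0.125, 0.0, 0.973)
k screwtop (-0.125, 0.375, 0.955) pad (0.0, 0.125, 0.96)
l screwtop (-0.125, 0.5, 0.922) pad (0.0, 0.25, 0.947)
px/10mm [-0.05003698  4.3317802 ] [-0.04458313  3.8626377 ] [312.38423278 183.83256599] [311.65204613 247.24369435]
```

View pics/pad.png

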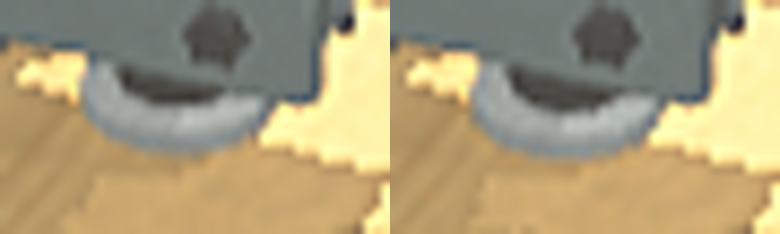

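Emit:
drive_tool(plan="0.3 15 0 0 0 0 0;0.3 15 0 0 0 0 0;0.3 15 0 0 0 0 0;0.3 15 0 0 0 0 0;0.3 15 0 0 0 0 0;0.3 15 0 0 0 0 0;0.3 15 0 0 0 0 0;0.3 15 0 0 0 0 0")

```text
clock: 11.08
tcp_pos: [0.4456, -0.1277, 0.1716]
orientation: [0.509, -0.499, 0.484, -0.507]
wrist_force: [0.9, 3.6, -0.0]
finger_gap: 0.0553
```

```bash
python3 go.py -0.13 -0.064 0.172; python3 look.py m; python3 ph.py l m
```

```text
t 11.07 tcp [ 0.4456 -0.1277  0.1716] F [ 0.9  3.6 -0. ] gap 0.0553 xang -89.0 yz [ 0.03 -0.01 -1.  ]
press frame [-0.1314 -0.0556  0.1716]
world [ 0.447 -0.136  0.172] tool shift mm [ 8.4 -0.2  1.6]
l cw phase 0.0581 mod .4488 amp 24.4
m cw phase 0.0583 mod .4488 amp 23.5
```

Emit:
drive_tool(plan="0.3 8 0 2 0 0 0;0.3 -15 0 0 0 0 0;0.3 -15 0 0 0 0 0;0.3 -12 0 0 0 0 0")

```text
clock: 11.68
tcp_pos: [0.4473, -0.0937, 0.1716]
orientation: [-0.507, 0.499, -0.484, 0.509]
wrist_force: [-1.7, -1.6, 0.1]
finger_gap: 0.0557
```

```bash
python3 go.py; python3 look.py n; python3 ph.py m n
```

```text
t 11.68 tcp [ 0.4473 -0.0937  0.1716] F [-1.7 -1.6  0.1] gap 0.0557 xang -89.2 yz [ 0.03 -0.02 -1.  ]
press frame [-0.1285 -0.0217  0.1716]
m cw phase 0.0583 mod .4488 amp 23.5
n cw phase 0.061 mod .4488 amp 23.9
```

Emit:
drive_tool(plan="0.3 -12 0 0 0 0 0;0.3 -12 0 0 0 0 0")

```text
clock: 12.02
tcp_pos: [0.4467, -0.068, 0.1712]
orientation: [-0.508, 0.5, -0.484, 0.508]
wrist_force: [-0.8, -2.3, 0.2]
finger_gap: 0.0555
```

```bash
python3 go.py; python3 look.py o; python3 ph.py n o
```

```text
t 12.03 tcp [ 0.4467 -0.068   0.1712] F [-0.8 -2.3  0.2] gap 0.0555 xang -89.2 yz [ 0.03 -0.02 -1.  ]
press frame [-0.1283  0.004   0.1712]
n cw phase 0.061 mod .4488 amp 23.9
o cw phase 0.0598 mod .4488 amp 24.5
```

Emit:
drive_tool(plan="0.3 -12 0 0 0 0 0;0.3 -12 0 0 0 0 0")

```text
clock: 12.38
tcp_pos: [0.4457, -0.0441, 0.171]
orientation: [-0.506, 0.501, -0.484, 0.509]
wrist_force: [-2.7, -6.3, 1.1]
finger_gap: 0.0555
```

```bash
python3 go.py; python3 look.py p; python3 ph.py o p
```

```text
t 12.38 tcp [ 0.4457 -0.0441  0.171 ] F [-2.7 -6.3  1.1] gap 0.0555 xang -89.2 yz [ 0.03 -0.02 -1.  ]
press frame [-0.1284  0.0279  0.171 ]
o cw phase 0.0598 mod .4488 amp 24.5
p cw phase 0.1842 mod .4488 amp 23.5
```

View pics/p_c.png

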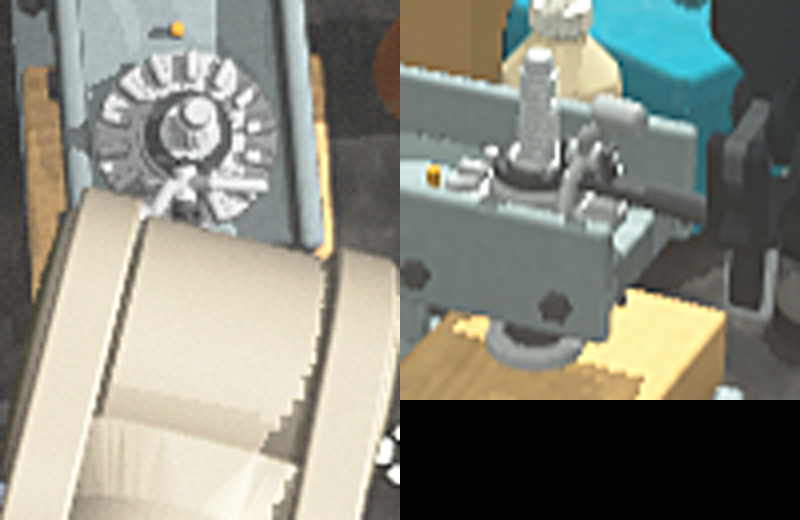

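Emit:
drive_tool(plan="0.3 -15 0 0 0 0 0;0.3 -15 0 0 0 0 0;0.3 -15 0 0 0 0 0;0.3 -12 0 0 0 0 0")

```text
clock: 12.98
tcp_pos: [0.4496, 0.011, 0.1712]
orientation: [-0.506, 0.499, -0.481, 0.514]
wrist_force: [1.0, -6.5, 0.5]
finger_gap: 0.0555
```

```bash
python3 go.py; python3 look.py q; python3 ph.py p q; python3 tr.py f q
```

```text
t 12.97 tcp [0.4496 0.011  0.1712] F [ 1.  -6.5  0.5] gap 0.0555 xang -89.4 yz [ 0.04 -0.03 -1.  ]
press frame [-0.1226  0.0828  0.1712]
p cw phase 0.1842 mod .4488 amp 23.5
q cw phase 0.1677 mod .4488 amp 24.2
q screwtop (-0.375, 1.125, 0.848) pad (0.25, 0.75, 0.836)
px/10mm [-0.05003698  4.3317802 ] [-0.04458313  3.8626377 ] [312.38423278 183.83256599] [311.65204613 247.24369435]
```

Emit:
drive_tool(plan="0.3 18 0 -5 -2.3 0 1.7;0.3 18 0 -3 0 0 0;0.3 18 0 0 0 0 0;0.3 18 0 0 0 0 0;0.3 18 0 0 0 0 0;0.3 18 0 0 0 0 0;0.3 18 0 0 0 0 0;0.3 18 0 0 0 0 0")

```text
clock: 14.08
tcp_pos: [0.4404, -0.128, 0.1668]
orientation: [0.511, -0.499, 0.504, -0.486]
wrist_force: [0.1, 2.0, 1.3]
finger_gap: 0.0554
```

```bash
python3 go.py -.125 -.088 .172
```

```text
t 14.07 tcp [ 0.4404 -0.128   0.1668] F [0.1 2.  1.3] gap 0.0554 xang -88.8 yz [-0.01  0.03 -1.  ]
press frame [-0.1366 -0.0558  0.1668]
world [ 0.453 -0.16   0.172] tool shift mm [31.9 -6.2 12. ]
```

Emit:
drive_tool(plan="0.3 16 -4 5 0 0 0;0.3 16 -1 5 0 0 0;0.3 0 0 0 0 0 0")

```text
clock: 14.45
tcp_pos: [0.4515, -0.1627, 0.1704]
orientation: [0.511, -0.498, 0.505, -0.485]
wrist_force: [-0.7, 0.2, 0.7]
finger_gap: 0.0554
```

```bash
python3 go.py -.125 -.088 .172; python3 look.py r; python3 ph.py q r; python3 tr.py f r
```

```text
t 14.45 tcp [ 0.4515 -0.1627  0.1704] F [-0.7  0.2  0.7] gap 0.0554 xang -88.9 yz [-0.01  0.03 -1.  ]
press frame [-0.1267 -0.0908  0.1704]
world [ 0.453 -0.16   0.172] tool shift mm [-2.9 -1.5  1.7]
q cw phase 0.1677 mod .4488 amp 24.2
r cw phase 0.1675 mod .4488 amp 23.4
r screwtop (-0.375, 1.125, 0.852) pad (0.25, 0.625, 0.835)
px/10mm [-0.05003698  4.3317802 ] [-0.04458313  3.8626377 ] [312.38423278 183.83256599] [311.65204613 247.24369435]
```

View pics/r_c.png

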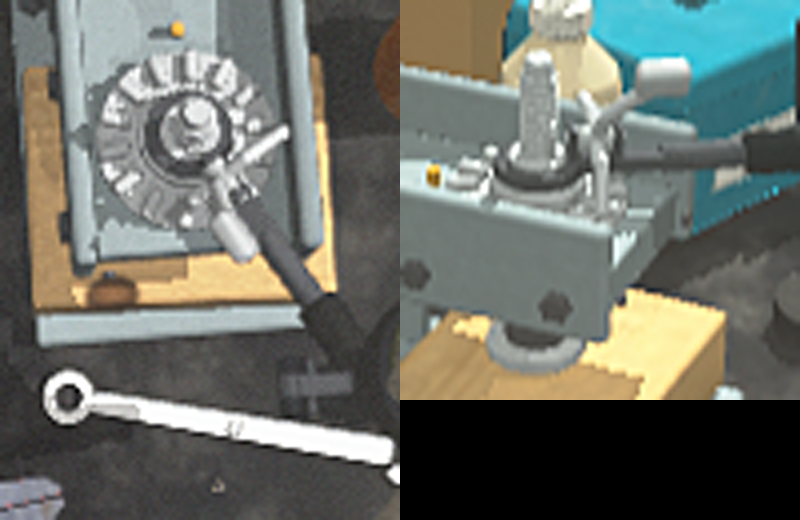

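Emit:
drive_tool(plan="0.3 -18 0 0 0 0 0;0.3 -15 0 0 0 0 0;0.3 -15 0 0 0 0 0;0.3 -15 0 -2 0 0 0;0.3 -15 0 -2 0 0 0;0.3 -15 0 0 0 0 0")

```text
clock: 15.3
tcp_pos: [0.4424, -0.0634, 0.1734]
orientation: [0.509, -0.502, 0.504, -0.486]
wrist_force: [-2.8, -5.0, -1.4]
finger_gap: 0.0553
```

```bash
python3 go.py; python3 look.py s; python3 ph.py r s; python3 tr.py f s
```

```text
t 15.3 tcp [ 0.4424 -0.0634  0.1734] F [-2.8 -5.  -1.4] gap 0.0553 xang -88.8 yz [-0.01  0.03 -1.  ]
press frame [-0.1324  0.0087  0.1734]
r cw phase 0.1675 mod .4488 amp 23.4
s cw phase 0.0454 mod .4488 amp 23.7
s screwtop (-0.25, 1.625, 0.804) pad (0.5, 0.625, 0.69)
px/10mm [-0.05003698  4.3317802 ] [-0.04458313  3.8626377 ] [312.38423278 183.83256599] [311.65204613 247.24369435]
```

Emit:
drive_tool(plan="0.3 -15 0 0 0 0 0;0.3 -15 0 0 0 0 0;0.3 -15 0 0 0 0 0;0.3 -15 0 2 0 0 0")

```text
clock: 15.9
tcp_pos: [0.4448, -0.0029, 0.1751]
orientation: [0.509, -0.502, 0.501, -0.488]
wrist_force: [0.8, -6.4, -2.3]
finger_gap: 0.0556
```

```bash
python3 go.py -.125 .088 .172; python3 look.py u; python3 ph.py s u; python3 tr.py f u
```

```text
t 15.9 tcp [ 0.4448 -0.0029  0.1751] F [ 0.8 -6.4 -2.3] gap 0.0556 xang -88.8 yz [-0.01  0.02 -1.  ]
press frame [-0.1278  0.0692  0.1751]
world [0.447 0.016 0.172] tool shift mm [-18.8   3.5   2.6]
s cw phase 0.0454 mod .4488 amp 23.7
u cw phase 0.0575 mod .4488 amp 24.0
u screwtop (-0.25, 2.625, 0.679) pad (0.0, 2.25, 0.688)
px/10mm [-0.05003698  4.3317802 ] [-0.04458313  3.8626377 ] [312.38423278 183.83256599] [311.65204613 247.24369435]
```

Emit:
drive_tool(plan="0.3 -12 2 2 0 0 0;0.3 -7 1 0 0 0 0")

```text
clock: 16.25
tcp_pos: [0.4477, 0.016, 0.1737]
orientation: [0.509, -0.502, 0.5, -0.489]
wrist_force: [0.2, -5.4, 0.3]
finger_gap: 0.0549
```

```bash
python3 go.py -.125 .088 .172; python3 look.py v; python3 ph.py u v; python3 tr.py f v
python3 - <<'E'
import cv2
o=[cv2.resize(cv2.imread(f"pics/{t}_scene.png")[235:262,295:330],(350,270),interpolation=cv2.INTER_CUBIC) for t in "frsv"]
import numpy as np
cv2.imwrite("pics/pad2.png",np.vstack([np.hstack(o[:2]),np.hstack(o[2:])]))
E
```

```text
t 16.25 tcp [0.4477 0.016  0.1737] F [ 0.2 -5.4  0.3] gap 0.0549 xang -88.7 yz [-0.    0.02 -1.  ]
press frame [-0.1243  0.0879  0.1737]
world [0.447 0.016 0.172] tool shift mm [-0.1  1.7 -0.7]
u cw phase 0.0575 mod .4488 amp 24.0
v cw phase 0.1865 mod .4488 amp 23.5
v screwtop (-0.25, 2.75, 0.665) pad (-0.125, 2.5, 0.675)
px/10mm [-0.05003698  4.3317802 ] [-0.04458313  3.8626377 ] [312.38423278 183.83256599] [311.65204613 247.24369435]
```

View pics/pad2.png

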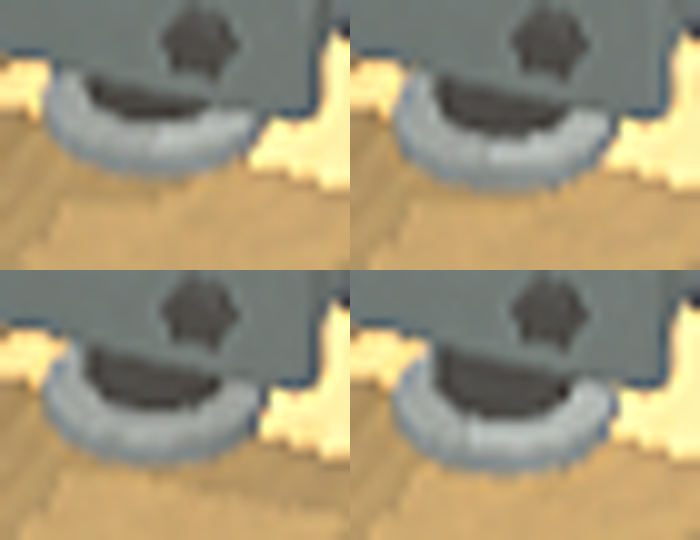

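```bash
cat > rim.py <<'E'
import sys;from h import *
a=np.linspace(0,2*np.pi,180)
def mv(z):
    p=proj("scene",np.stack([.575+.025*np.cos(a),-.0675+.025*np.sin(a),np.full_like(a,z)],1));return p[:,1].max(),p[p[:,1].argmax(),0]
zs=np.array([.060,.062,.064,.066,.068,.070,.072]);ms=np.array([mv(z)[0] for z in zs])
if len(sys.argv)<2 or 1: print(dict(zip(zs,ms.round(2))),mv(.066)[1])
def rimrow(t):
    im=cv2.imread(f"pics/{t}_scene.png").astype(float); 
    s=im[:,:,2]-im[:,:,0] # red-blue: wood high, steel ~0
    r=[]
    for u in range(308,317):
        c=s[246:262,u]; hi=np.median(c[-5:]); lo=np.min(c[:9]); th=(hi+lo)/2
        i=np.where((c[:-1]<th)&(c[1:]>=th))[0]
        if len(i): i=i[-1]; r.append(246+i+(th-c[i])/(c[i+1]-c[i]))
    return np.array(r)
for t in sys.argv[1:]:
    r=rimrow(t);m=np.mean(r)
    print(t,"rim row",m.round(2),r.round(1),"z",np.interp(-m-.5*0,-ms,zs).round(4))
E
python3 rim.py a f j l q r s u v
```

```text
{np.float64(0.06): np.float64(255.33), np.float64(0.062): np.float64(254.56), np.float64(0.064): np.float64(253.78), np.float64(0.066): np.float64(253.0), np.float64(0.068): np.float64(252.22), np.float64(0.07): np.float64(251.44), np.float64(0.072): np.float64(250.66)} 311.7523776013636
a rim row 252.18 [252.2 252.5 252.5 252.5 252.5 252.2 251.9 251.9 251.5] z 0.0681
f rim row 252.17 [252.2 252.5 252.5 252.5 252.5 252.2 251.9 251.8 251.4] z 0.0681
j rim row 252.2 [252.2 252.5 252.5 252.5 252.5 252.3 251.9 252.  251.5] z 0.068
l rim row 252.69 [252.9 252.9 252.9 252.9 252.9 252.8 252.5 252.5 251.9] z 0.0668
q rim row 253.54 [253.8 253.8 253.8 253.7 253.8 253.5 253.4 253.2 252.8] z 0.0646
r rim row 253.57 [253.8 253.8 253.8 253.8 253.8 253.5 253.4 253.5 252.8] z 0.0645
s rim row 254.03 [254.2 254.2 254.3 254.2 254.2 253.9 253.9 253.8 253.5] z 0.0634
u rim row 254.56 [254.8 254.7 254.8 254.7 254.7 254.7 254.5 254.4 253.7] z 0.062
v rim row 254.77 [254.7 255.1 255.1 255.1 254.7 254.8 254.7 254.4 254.4] z 0.0615
```

Emit:
drive_tool(plan="0.3 18 1 -4 0 0 0;0.3 18 1 -2 0 0 0;0.3 18 0 0 0 0 0;0.3 18 0 0 0 0 0;0.3 18 0 0 0 0 0;0.3 18 0 0 0 0 0;0.3 18 0 0 0 0 0;0.3 18 0 0 0 0 0")

```text
clock: 17.35
tcp_pos: [0.4391, -0.1213, 0.1647]
orientation: [0.517, -0.499, 0.507, -0.476]
wrist_force: [1.6, 2.1, 1.2]
finger_gap: 0.0555
```

```bash
python3 go.py -.125 -.090 .172
```

```text
t 17.35 tcp [ 0.4391 -0.1213  0.1647] F [1.6 2.1 1.2] gap 0.0555 xang -88.1 yz [-0.01  0.05 -1.  ]
press frame [-0.1377 -0.049   0.1647]
world [ 0.453 -0.162  0.172] tool shift mm [40.6 -9.5 12.7]
```

Emit:
drive_tool(plan="0.3 18 -6 6 0 0 -1.5;0.3 16 -3 5 0 0 -1.4;0.3 7 0 0 0 0 0;0.3 0 0 0 0 0 0")

```text
clock: 17.85
tcp_pos: [0.4518, -0.1647, 0.172]
orientation: [-0.504, 0.512, -0.494, 0.489]
wrist_force: [-0.4, 0.5, -0.7]
finger_gap: 0.0554
```

```bash
python3 go.py -.125 -.090 .172; python3 look.py w; python3 ph.py v w; python3 rim.py w
```

```text
t 17.85 tcp [ 0.4518 -0.1647  0.172 ] F [-0.4  0.5 -0.7] gap 0.0554 xang -88.1 yz [-0.01 -0.   -1.  ]
press frame [-0.1266 -0.0929  0.172 ]
world [ 0.453 -0.162  0.172] tool shift mm [-2.9  0.   1.6]
v cw phase 0.1865 mod .4488 amp 23.5
w cw phase 0.1861 mod .4488 amp 22.9
{np.float64(0.06): np.float64(255.33), np.float64(0.062): np.float64(254.56), np.float64(0.064): np.float64(253.78), np.float64(0.066): np.float64(253.0), np.float64(0.068): np.float64(252.22), np.float64(0.07): np.float64(251.44), np.float64(0.072): np.float64(250.66)} 311.7523776013636
w rim row 254.77 [254.7 255.1 255.1 255.  254.7 254.8 254.7 254.4 254.4] z 0.0615
```

Forward stroke in two halves.

Emit:
drive_tool(plan="0.3 -18 0 0 0 0 0;0.3 -15 0 0 0 0 0;0.3 -15 0 0 0 0 0;0.3 -15 0 -2 0 0 0;0.3 -15 0 -2 0 0 0;0.3 -15 0 0 0 0 0")

```text
clock: 18.7
tcp_pos: [0.4425, -0.0675, 0.1721]
orientation: [-0.501, 0.514, -0.493, 0.491]
wrist_force: [-3.2, -6.2, -0.7]
finger_gap: 0.0554
```

```bash
python3 go.py; python3 look.py x; python3 ph.py w x; python3 rim.py x
```

```text
t 18.7 tcp [ 0.4425 -0.0675  0.1721] F [-3.2 -6.2 -0.7] gap 0.0554 xang -88.2 yz [-0.01 -0.01 -1.  ]
press frame [-0.1324  0.0046  0.1721]
w cw phase 0.1861 mod .4488 amp 22.9
x cw phase 0.0195 mod .4488 amp 22.3
{np.float64(0.06): np.float64(255.33), np.float64(0.062): np.float64(254.56), np.float64(0.064): np.float64(253.78), np.float64(0.066): np.float64(253.0), np.float64(0.068): np.float64(252.22), np.float64(0.07): np.float64(251.44), np.float64(0.072): np.float64(250.66)} 311.7523776013636
x rim row 254.79 [254.7 255.  255.1 255.  254.7 254.8 254.7 254.4 254.5] z 0.0614
```

Emit:
drive_tool(plan="0.3 -15 0 0 0 0 0;0.3 -15 0 0 0 0 0;0.3 -15 0 1 0 0 0;0.3 -15 0 2 0 0 0;0.3 -15 0 2 0 0 0;0.3 -5 0 0 0 0 0")

```text
clock: 19.55
tcp_pos: [0.4479, 0.0118, 0.1724]
orientation: [-0.5, 0.515, -0.489, 0.495]
wrist_force: [0.5, -6.0, -1.2]
finger_gap: 0.0555
```

```bash
python3 go.py -.125 .088 .172; python3 look.py y; python3 ph.py x y; python3 rim.py y; python3 tr.py f v y
```

```text
t 19.55 tcp [0.4479 0.0118 0.1724] F [ 0.5 -6.  -1.2] gap 0.0555 xang -88.2 yz [-0.01 -0.02 -1.  ]
press frame [-0.1242  0.0837  0.1724]
world [0.447 0.016 0.172] tool shift mm [-4.3  0.3 -0.8]
x cw phase 0.0195 mod .4488 amp 22.3
y cw phase 0.1615 mod .4488 amp 23.8
{np.float64(0.06): np.float64(255.33), np.float64(0.062): np.float64(254.56), np.float64(0.064): np.float64(253.78), np.float64(0.066): np.float64(253.0), np.float64(0.068): np.float64(252.22), np.float64(0.07): np.float64(251.44), np.float64(0.072): np.float64(250.66)} 311.7523776013636
y rim row 254.77 [254.7 255.1 255.1 255.  254.7 254.8 254.7 254.4 254.4] z 0.0615
v screwtop (-0.25, 2.75, 0.665) pad (-0.125, 2.5, 0.675)
y screwtop (-0.75, 0.375, 0.602) pad (-0.125, 2.5, 0.677)
px/10mm [-0.05003698  4.3317802 ] [-0.04458313  3.8626377 ] [312.38423278 183.83256599] [311.65204613 247.24369435]
```

View pics/y_c.png

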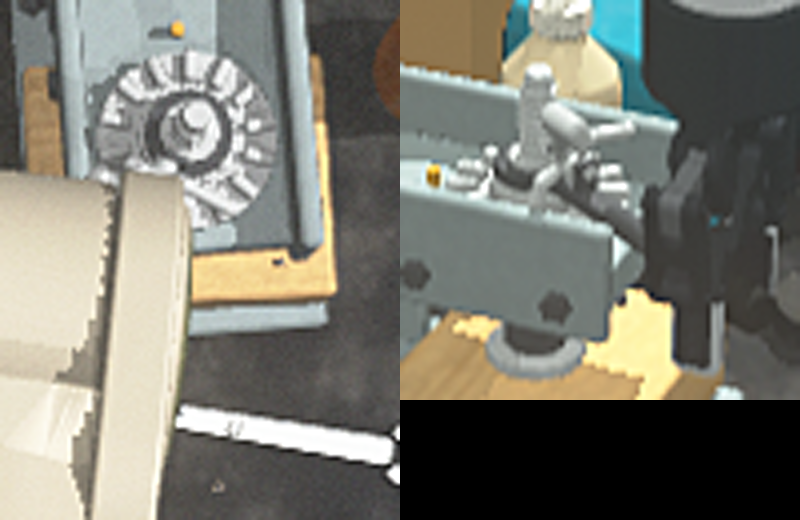

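Emit:
drive_tool(plan="0.3 18 1 -4 0 0 0;0.3 18 0 -2 0 0 0;0.3 18 0 0 0 0 0;0.3 18 0 0 0 0 0;0.3 18 0 0 0 0 0;0.3 18 0 0 0 0 0;0.3 18 0 0 0 0 0;0.3 18 0 0 0 0 0")

```text
clock: 20.65
tcp_pos: [0.4419, -0.1253, 0.1703]
orientation: [-0.509, 0.511, -0.495, 0.484]
wrist_force: [0.7, 3.0, 1.0]
finger_gap: 0.056
```

```bash
python3 go.py -.125 -.090 .172
```

```text
t 20.65 tcp [ 0.4419 -0.1253  0.1703] F [0.7 3.  1. ] gap 0.056 xang -87.7 yz [-0.01  0.01 -1.  ]
press frame [-0.135  -0.0531  0.1703]
world [ 0.453 -0.162  0.172] tool shift mm [36.9 -2.2  9.8]
```

Emit:
drive_tool(plan="0.3 18 -2 6 0 0 0;0.3 16 0 3 0 0 0;0.3 3 0 0 0 0 0;0.3 -18 0 0 0 0 0;0.3 -15 0 0 0 0 0;0.3 -15 0 0 0 0 0;0.3 -15 0 -2 0 0 0;0.3 -15 0 -2 0 0 0")

```text
clock: 21.65
tcp_pos: [0.4445, -0.0836, 0.1725]
orientation: [-0.506, 0.513, -0.495, 0.485]
wrist_force: [-2.6, -5.9, -1.1]
finger_gap: 0.0551
```

```bash
python3 go.py -.125 .045 .172; python3 look.py z; python3 ph.py y z; python3 rim.py z|tail -1
```

```text
t 21.65 tcp [ 0.4445 -0.0836  0.1725] F [-2.6 -5.9 -1.1] gap 0.0551 xang -87.8 yz [-0.02  0.   -1.  ]
press frame [-0.131  -0.0115  0.1725]
world [ 0.449 -0.027  0.172] tool shift mm [-56.5   0.6   6.2]
y cw phase 0.1615 mod .4488 amp 23.8
z cw phase -0.1026 mod .4488 amp 21.6
z rim row 254.71 [254.7 255.  255.  255.  254.7 254.8 254.6 254.3 254.4] z 0.0616
```

Emit:
drive_tool(plan="0.3 -15 0 2 0 0 0;0.3 -15 0 2 0 0 0;0.3 -13 0 0 0 0 0;0.3 -6 0 0 0 0 0")

```text
clock: 22.25
tcp_pos: [0.4452, -0.0337, 0.1727]
orientation: [-0.505, 0.515, -0.494, 0.486]
wrist_force: [1.2, -6.3, -3.1]
finger_gap: 0.0556
```

```bash
python3 go.py -.125 .045 .172; python3 look.py A; python3 ph.py z A; python3 rim.py A|tail -1
```

```text
t 22.25 tcp [ 0.4452 -0.0337  0.1727] F [ 1.2 -6.3 -3.1] gap 0.0556 xang -87.7 yz [-0.02 -0.   -1.  ]
press frame [-0.1285  0.0383  0.1727]
world [ 0.449 -0.027  0.172] tool shift mm [-6.7  0.6  3.5]
z cw phase -0.1026 mod .4488 amp 21.6
A cw phase -0.1911 mod .4488 amp 23.1
A rim row 254.77 [254.8 255.1 255.1 255.1 254.8 254.8 254.7 254.3 254.3] z 0.0614
```

View pics/A_c.png

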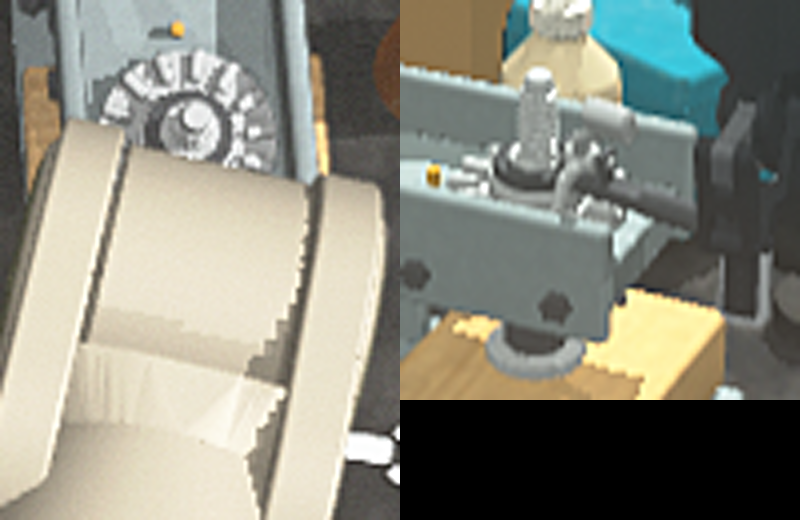

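Emit:
drive_tool(plan="0.3 15 0 0 0 0 0;0.3 15 0 0 0 0 0;0.3 12 0 0 0 0 0;0.3 6 0 0 0 0 0;0.3 -12 0 0 0 0 0;0.3 0 0 0 0 0 0")

```text
clock: 23.1
tcp_pos: [0.4465, -0.0712, 0.1726]
orientation: [-0.506, 0.513, -0.496, 0.485]
wrist_force: [-0.2, 0.1, -0.1]
finger_gap: 0.0552
```

```bash
python3 go.py; python3 look.py B; python3 ph.py A B
```

```text
t 23.1 tcp [ 0.4465 -0.0712  0.1726] F [-0.2  0.1 -0.1] gap 0.0552 xang -87.7 yz [-0.02  0.   -1.  ]
press frame [-0.1286  0.0008  0.1726]
A cw phase -0.1911 mod .4488 amp 23.1
B cw phase -0.187 mod .4488 amp 23.2
```

View pics/B_c.png

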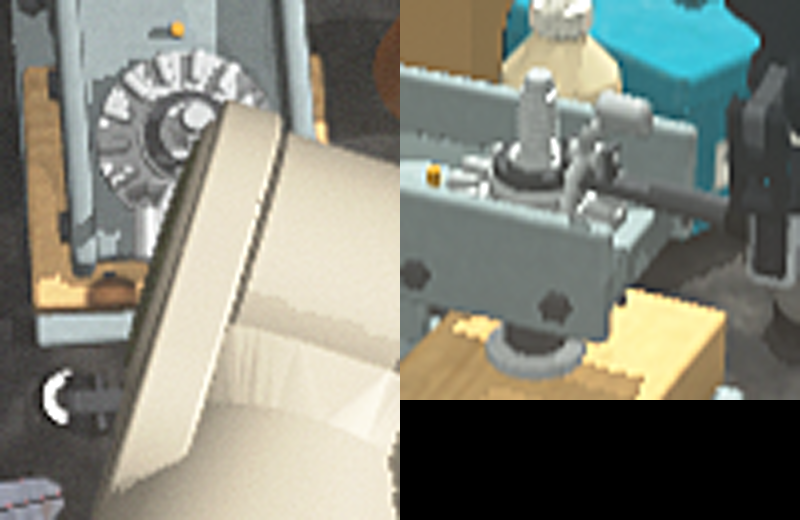

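Clear of contact (0.2 N); go up and away, then make the final check.

Emit:
drive_tool(plan="0.3 0 -30 0 0 0 0;0.3 0 -45 0 0 0 0;0.3 0 -40 0 0 0 0;0.3 30 0 -50 0 0 0;0.3 50 0 -20 0 0 0;0.3 55 0 0 0 0 0;0.3 0 0 0 0 0 0")

```text
clock: 24.08
tcp_pos: [0.3852, -0.2115, 0.2939]
orientation: [-0.508, 0.516, -0.491, 0.485]
wrist_force: [-0.0, 0.7, 0.1]
finger_gap: 0.0553
```

```bash
python3 go.py; python3 look.py C; python3 ph.py A C; python3 rim.py C|tail -1
python3 - <<'E'
from h import *
# screw-top edge row: column profile, bright screw vs background
for t in ("f","r","v","y","C"):
    im=cv2.cvtColor(cv2.imread(f"pics/{t}_scene.png"),cv2.COLOR_BGR2GRAY).astype(float)
    r=[]
    for u in (309,310,311,312,313):
        c=im[170:200,u];g=np.diff(c);i=np.argmax(np.abs(g));r.append(170+i+.5)
    print(t,r)
a=cv2.imread("pics/a_top.png").astype(int);c=cv2.imread("pics/C_top.png").astype(int)
o=[cv2.resize(cv2.imread(f"pics/{t}_scene.png")[172:262,285:345],(400,600),interpolation=cv2.INTER_CUBIC) for t in "fC"]
cv2.imwrite("pics/fin.png",np.hstack(o))
E
```

```text
t 24.07 tcp [ 0.3852 -0.2115  0.2939] F [-0.   0.7  0.1] gap 0.0553 xang -87.2 yz [-0.01 -0.   -1.  ]
press frame [-0.1947 -0.1373  0.2939]
A cw phase -0.1911 mod .4488 amp 23.1
C cw phase -0.1904 mod .4488 amp 23.2
C rim row 254.81 [254.8 255.1 255.2 255.2 254.8 254.8 254.7 254.4 254.3] z 0.0613
f [np.float64(179.5), np.float64(171.5), np.float64(171.5), np.float64(182.5), np.float64(185.5)]
r [np.float64(183.5), np.float64(171.5), np.float64(171.5), np.float64(183.5), np.float64(183.5)]
v [np.float64(185.5), np.float64(171.5), np.float64(185.5), np.float64(185.5), np.float64(188.5)]
y [np.float64(186.5), np.float64(171.5), np.float64(171.5), np.float64(186.5), np.float64(192.5)]
C [np.float64(187.5), np.float64(171.5), np.float64(171.5), np.float64(187.5), np.float64(190.5)]
```

View pics/fin.png

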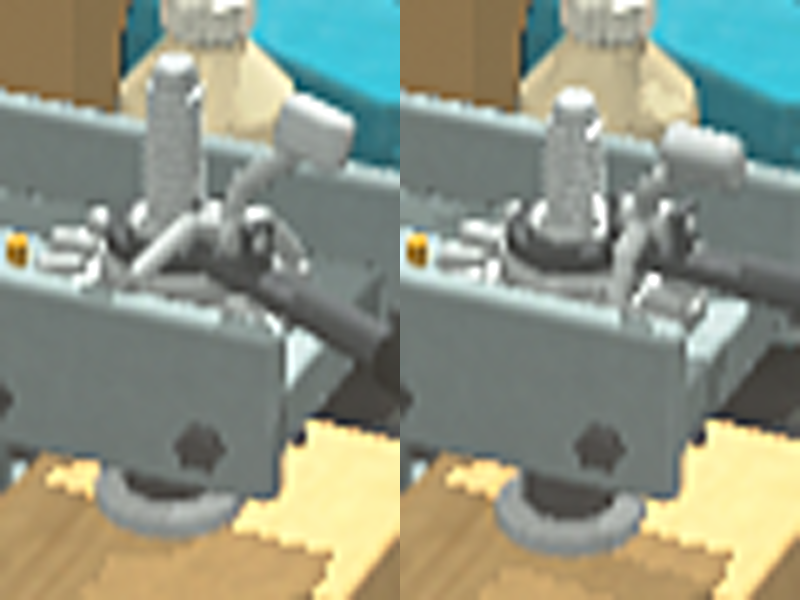

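View pics/C_top.png

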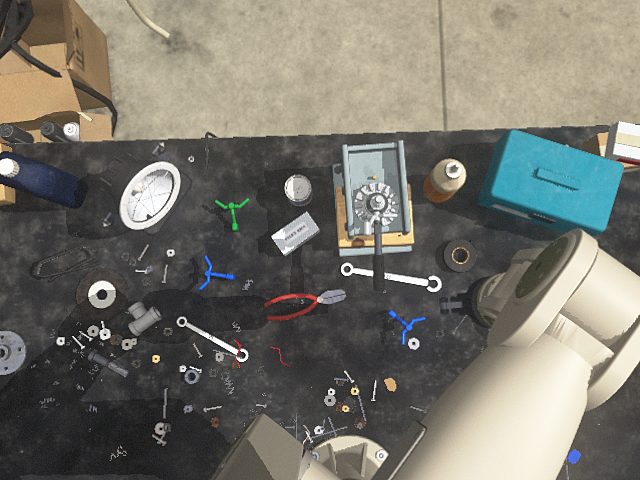

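```bash
python3 -c "
from workcell import job,monitor
print(monitor.get_state()['qvel'].round(3)); print(job.hand_in())"
```

```text
[ 0.031 -0.012 -0.013  0.004  0.001  0.002]
the job is handed in; nothing more can be done
None
```

The block is clamped with the pad's spring squeezed about 5 to 6 mm, roughly half of its 12 mm. I handed the job in at about 24 s on the robot's clock.

**Moves:** The first swing to the +y side slipped without turning the wheel, so the ratchet was set for lifting. I pushed the pawl's tab over to the +y side with the closed fingers. Four driving strokes to the +y side then took the pad down. I eased the lever back afterwards and moved the arm clear.

**Checks before handing in:**
- **Squeeze:** The wheel's teeth, tracked in the top camera, turned about 3.28 rad, which is 12.4 mm of screw travel. The pad's rim went down about 6.7 mm and then stopped on the block, leaving about 5.8 mm of squeeze. The screw's top, measured in the scene view, gave only about 11.8 mm of travel, so about 5 mm of squeeze. The two disagree by less than 1 mm, and both are inside the 3 to 10.5 mm limits. I could not see the brass collar behind the side plate, so I did not read the squeeze off it directly.
- **Block and surroundings:** In the last top picture the block and all the things round the press look unmoved. I compared these by eye only.
- **Rest:** The wheel did not move when I eased the lever back, and the arm touches nothing.

**Not explained:** In the first pictures the tab stood almost upright rather than leaning to one side. After the first swing it lay on the −y side. I only trusted its setting after swinging the lever.

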